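# Load a tube into the leak-test jig and close it with the seal plate

## Task

Load the lying aluminium tube into the leak-test jig: lay it with its plain end butted into the V-stop, then tip it up by the banded end, its foot kept low (never more than 8 cm off the bench), and leave it standing upright in the V on the round seal pad, orange band at the top. Then take the black seal plate from its sloping stand and lower it, brass block up, over the two guide pillars until it rests flush on the tube, without dropping it; leave the things lying around where they are.

Things in the scene. Friction and masses are not known exactly. Their poses are not given: they have to be found in the camera images.
- tube_center (a point): Middle of the loose aluminium tube, 44 mm outside diameter, 150 mm long, about 0.5 kg, flat ends; it starts lying on the bench. Its z axis runs along the tube from the plain foot end towards the end with the orange band (12 mm wide, 10 mm from that end).
- tube_foot (a point): Centre of the tube's plain foot end, 75 mm from the middle; axes as the tube.
- jig: Fixed leak-test jig on the bench, in front of the robot and to its left: aluminium base plate 8 mm thick with a V-stop and two guide pillars. Origin on the seat axis at bench height, z up; its x axis points from the V-stop to the open loading side. The base reaches from x = -70 to +105 mm and y = -95 to +95 mm.
- vstop: Grey V-stop fixed on the jig, 52 mm high above the base, axes as the jig, origin on the seat axis at the base's top. Its two upright faces, each 38 mm long and 30 degrees from the jig's y axis, open towards jig +x and meet 25.4 mm behind (-x of) the seat axis. A lying tube pushed squarely in stops with its foot end 12.7 mm behind the seat axis. The stop ends 54 mm behind that axis.
- seat (a point): Centre of the round black seal pad on the base's top (8 mm above the bench), axes as the jig. As the butted tube is raised its foot slides forward from the V until the upright tube touches both V faces, its axis through this point.
- pillar_a (a point): Tip of the steel guide pillar at jig y = +72 mm, 200 mm above the bench: 10 mm diameter, the last 12 mm tapering to 4 mm.
- pillar_b (a point): Tip of the other guide pillar, at jig y = -72 mm, the same.
- plate_grip (a point): Point in the middle of the square brass inlet block (26 by 26 mm, 40 mm high) on the loose black seal plate: 24 mm above the plate's top face, 36 mm above its underside. Plate: 60 mm (its x) by 172 mm (its y) by 12 mm, about 0.3 kg, block faces along x and y, z out of the face with the block. It starts on the sloping stand, tilted 0.45 rad.
- plate_under (a point): Centre of the plate's underside; axes as the plate. The plate's two through holes, 12 mm diameter, lie at plate y = +72 and -72 mm; either hole may go on either pillar.
- stand: Fixed white sheet-steel stand, 220 mm wide, 78 mm high at the back. Its deck slopes 0.45 rad, facing the stand's -x side, with a 9 mm lip along its lower edge. Origin on the bench under the middle of the deck.
- nut_a: Loose brass wing nut, 54 mm wide and 24 mm high, lying on a front corner of the jig's base. Origin at its foot. Not to be disturbed.
- nut_b: The other wing nut, on the other front corner. Not to be disturbed.
- spray: White plastic bottle, red cap, 48 mm diameter, 130 mm high, standing on the bench. Origin at its foot. Not to be disturbed.
- jar: Grey jar with blue lid, 52 mm diameter, 55 mm high. Origin at its foot. Not to be disturbed.
- tape: Yellow ring of tape, 90 mm diameter, 24 mm high, lying flat. Origin at its foot. Not to be disturbed.
- carton: Small brown carton 75 by 60 by 45 mm. Origin at its foot. Not to be disturbed.
- driver: Screwdriver with blue handle, 160 mm long, lying on the bench. Origin under its middle. Not to be disturbed.
- endcap: Small round end cap, black with an aluminium spigot on top, 34 mm diameter, 36 mm high, standing in front of the sloping stand. Origin at its foot. Not to be disturbed.
Not all that is in view belongs to the job. Leave any green look-alike of the part that bears tube_center alone.

How it is judged:
By the outcome, as a careful person would: the job done as asked, in the order asked, and still so for the second after the job is handed in, with the robot touching nothing.
It also fails if it takes over 64 s, if anything falls off the work surface, if the arm or the gripper's body presses on something with over 40 N, if the wrist force passes 120 N, or if a joint passes its speed limit or range.

## Robot

A 6-joint arm with a two-finger parallel gripper is mounted at the origin on the work surface. World frame = base frame: x ahead of the robot, y to its left, z up, the work surface at z = 0. Lengths are in mm, angles in rad, forces in N, time in s.
With the tool pointing down it reaches from about 350 to 775 mm from the base axis. Payload 7.3 kg.
Tool frame: the origin (TCP) lies at the very end of the fingers, on their centre line; the grasp point (between the pads) lies 19 mm behind it; z points along the fingers, x is the direction in which the jaws open and shut, and the axes are right-handed (so a half turn about z gives the same grasp; the last joint's range is limited). The gripper opens to 92 mm and grips with 3 to 60 N. Pads are 19 mm wide; open, the fingers measure 130 mm over their backs; the gripper's body (75 mm by 190 mm) begins 47 mm behind the grasp point.
Start: joints at [-1.39, 0.342, 1.524, -0, 1.275, -0.146], TCP at [168.555, -497.226, 226.741] pointing down, gripper open.
Joint ranges: [-2.53, 2.53], [-0.77, 2.02], [0.04, 2.7], [-1, 4.14], [0.28, 2.66], [-3.11, 3.11]. Speed limits (rad/s): [2.57, 2.57, 3.14, 3.14, 3.14, 3.14].

## Interface

Orientations are given as [roll, pitch, yaw] about the fixed x, y, z axes, in that order (R = Rz(yaw) Ry(pitch) Rx(roll)).
In Python, from plant import bot, capture, camera_params gives the robot as it stands.
- The arm moves only by the shell command python3 -m jog 'ROWS' [OPENING]. ROWS is a JSON object of lists of equal length, an entry for each row: "xyz": the shift along the world's x, y, z as a fraction of full scale, a list of three; "angular": the turn, a rotation vector about the world's x, y, z as a fraction of full scale, a list of three. In form: {"xyz": [[x, y, z], ...], "angular": [[wx, wy, wz], ...]}. A call has 1 to 10 rows; each row shifts and turns the pose as measured when the row begins; what a row does not reach is not made up. Full scale, the value 1, is 2 cm for a shift and 6 degrees for a turn. A row lasts 1/10 s, in which the tool goes at most 50 mm and 8.59 degrees, less where a joint would pass 70% of its speed; a pose out of reach is approached as far as the arm can. A call with a number of a shift or a turn outside -1 to 1 is refused whole. A call with a gripper value outside its range is refused whole. OPENING is the closure, from -1 (fully open) to 1 (shut), set as the call begins (- or left out, the last holds). The fingers move at their own pace and stop on an object; the grip force is fixed at half the most. Time passes only in rows, so rows that do not move let the fingers close. It gives the time, the measured TCP pose, the force and the opening at its end, in the units of the state.
- bot.get_obs(): the state, without advancing time (a new reading comes with each control period).
- capture(name): name is "side" or "top" or "wrist"; returns the picture (384x512x3 uint8, red, green, blue); there is no depth.
- camera_params(name): a dict with "fx", "fy", "cx", "cy" (pixels), "rvec" (rotation vector, rad) and "tvec" (3), from world to camera coordinates, as OpenCV has them. Camera axes: x right, y down, z forward; pixel columns grow to the right and rows downward; lengths in mm; the calibration is good to about 2 mm. A picture is of the moment at which its call begins: read the wrist's pose just before it. camera_params takes no time and is no camera call; for the wrist camera it gives the pose at the moment of the call.
- bot.close_job(): hands the job in, once; it reports no verdict.
The state is a dict: "time": time; "joint_positions": joint angles; "dq": joint speeds; "tau": joint torques, N m; "tool_pos": TCP position; "tcp_rot": TCP orientation; "contact_force": force on the tool from outside, world axes, zero at the start; "moment": the same for the moment, N m; "grip_width": finger opening in mm.
Only numpy, scipy, OpenCV 4.12 (cv2) and the standard library are available. Lean on these libraries where they do the work, as an engineer would, in place of code of your own. Each camera call takes 0.05 s, during which the arm holds its last target.

## Working session

There is one attempt and no reset: what is moved stays moved. The work goes in short steps, Python scripts to look and compute and a shell command to move; the robot and the scene stay as the last step left them, time stands still between calls to the robot, and variables do not carry over. Pictures are saved under pics/ and viewed, and the job is handed in when it is done.

```bash
ls; mkdir -p pics; python3 - <<'E'
from plant import bot,capture,camera_params
import cv2
print(bot.get_obs())
for n in("side","top","wrist"):
    p=camera_params(n);print(n,p)
    cv2.imwrite(f"pics/{n}0.png",cv2.cvtColor(capture(n),cv2.COLOR_RGB2BGR))
E
```

```text
pics
{'time': 0.0, 'joint_positions': array([-1.39002586e+00,  3.42709118e-01,  1.52501579e+00, -1.56080153e-05,
        1.27539722e+00, -1.45969898e-01]), 'dq': array([-0.00043319, -0.00033688, -0.00017829,  0.00014046, -0.00132089,
       -0.00046709]), 'tau': array([-2.27049910e-03, -4.31254148e+01, -2.44219440e+01,  7.15970015e-02,
        5.59912249e-02, -1.11118381e-04]), 'tool_pos': array([ 168.46020921, -496.80850315,  226.05245289]), 'tcp_rot': array([-3.14138495e+00,  1.51538436e-03, -1.24405125e+00]), 'contact_force': array([ 0.51849669, -0.32587283, -0.63726667]), 'moment': array([-0.01325828, -0.03089834,  0.00709281]), 'grip_width': 91.52296220314781}
side {'fx': 396.01845079428864, 'fy': 396.01845079428864, 'cx': 255.24297509794224, 'cy': 189.87425457149695, 'rvec': array([ 0.68751341, -2.6142295 ,  1.17001179]), 'tvec': array([450.75319758, 340.76748617, 776.71176793])}
top {'fx': 370.24114141667235, 'fy': 370.24114141667235, 'cx': 256.45876466073094, 'cy': 192.08456529758342, 'rvec': array([ 2.04713868, -2.1528756 ,  0.24397279]), 'tvec': array([-75.24396878, 580.42308653, 910.27239133])}
wrist {'fx': 332.5885712970107, 'fy': 332.5885712970107, 'cx': 256.432898976054, 'cy': 190.75582488885362, 'rvec': array([-2.34808852,  1.68216388,  0.25367947]), 'tvec': array([-524.84352279,  -38.02983742,  390.84348911])}
```

View pics/side0.png

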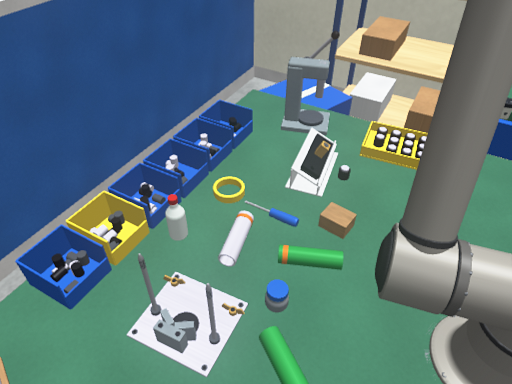

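View pics/top0.png

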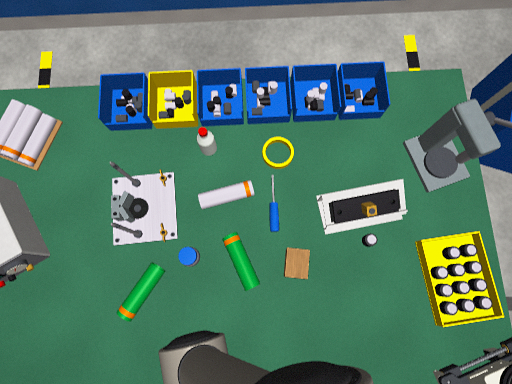

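View pics/wrist0.png

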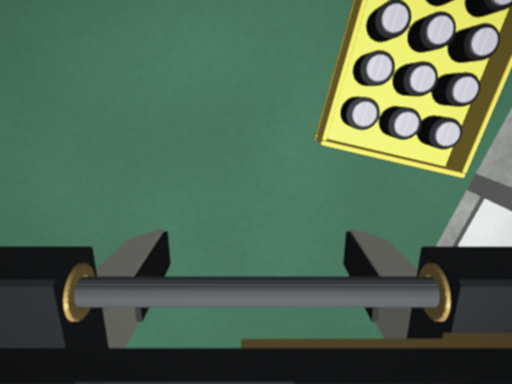

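The top view shows:
- The aluminium tube at about (226,194), with its orange band at the right end (250,188).
- Two green look-alikes at (241,262) and (142,292).
- A rack of loose tubes at (28,135), off the bench area.
- The jig at (144,208), the stand and plate at (365,206), and the wing nuts at (163,177) and (163,230).

Only the tube at (226,194) is bare aluminium and lying alone. I'll enlarge it to confirm.

```bash
cat > h.py <<'E'
import numpy as np,cv2
from scipy.spatial.transform import Rotation as R
from plant import bot,capture,camera_params
def par(n):
    p=camera_params(n);return np.array([[p['fx'],0,p['cx']],[0,p['fy'],p['cy']],[0,0,1]]),np.array(p['rvec']),np.array(p['tvec'])
def proj(n,P,pp=None):
    K,r,t=pp or par(n);return cv2.projectPoints(np.atleast_2d(np.float64(P)),r,t,K,None)[0][:,0]
def back(n,uv,z,pp=None):
    K,r,t=pp or par(n);M=cv2.Rodrigues(r)[0];c=-M.T@t
    o=[]
    for u,v in np.atleast_2d(uv):
        d=M.T@np.linalg.inv(K)@[u,v,1];o.append(c+d*(z-c[2])/d[2])
    return np.array(o)
def tri(uvs):  # {cam:(u,v)}
    A=[];b=[]
    for n,(u,v) in uvs.items():
        K,r,t=par(n);M=cv2.Rodrigues(r)[0];c=-M.T@t;d=M.T@np.linalg.inv(K)@[u,v,1];d/=np.linalg.norm(d)
        Q=np.eye(3)-np.outer(d,d);A.append(Q);b.append(Q@c)
    x=np.linalg.lstsq(np.vstack(A),np.hstack(b),rcond=None)[0]
    return x
def crop(src,dst,x0,y0,w,h,s):
    im=cv2.imread(src)[y0:y0+h,x0:x0+w];cv2.imwrite(dst,cv2.resize(im,None,fx=s,fy=s,interpolation=cv2.INTER_CUBIC))
def grab(n,f):
    im=cv2.cvtColor(capture(n),cv2.COLOR_RGB2BGR);cv2.imwrite(f,im);return im
E
python3 - <<'E'
from h import *
crop('pics/top0.png','pics/ta.png',100,150,160,110,5)
crop('pics/top0.png','pics/tb.png',305,165,120,90,6)
crop('pics/side0.png','pics/sa.png',120,200,150,180,3)
crop('pics/side0.png','pics/sb.png',270,120,100,85,7)
E
```

```text
(no output)
```

View pics/ta.png

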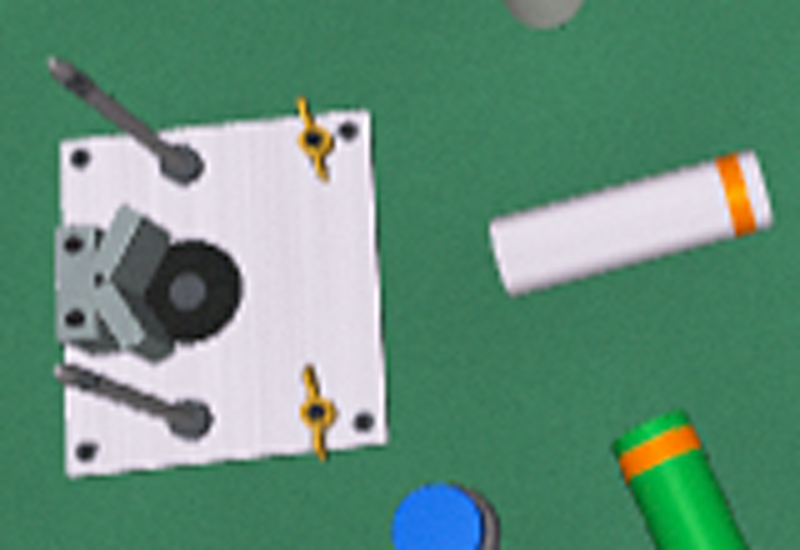

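View pics/tb.png

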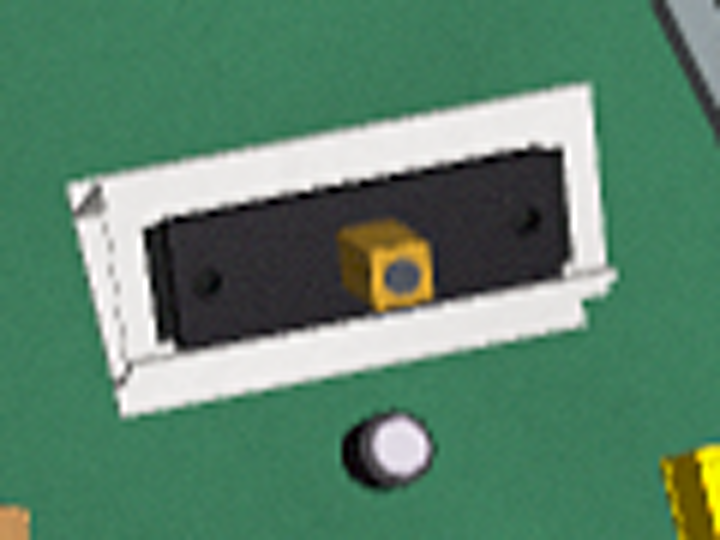

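View pics/sa.png

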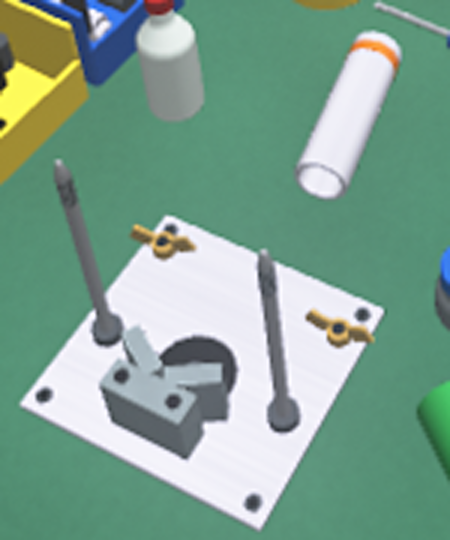

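View pics/sb.png

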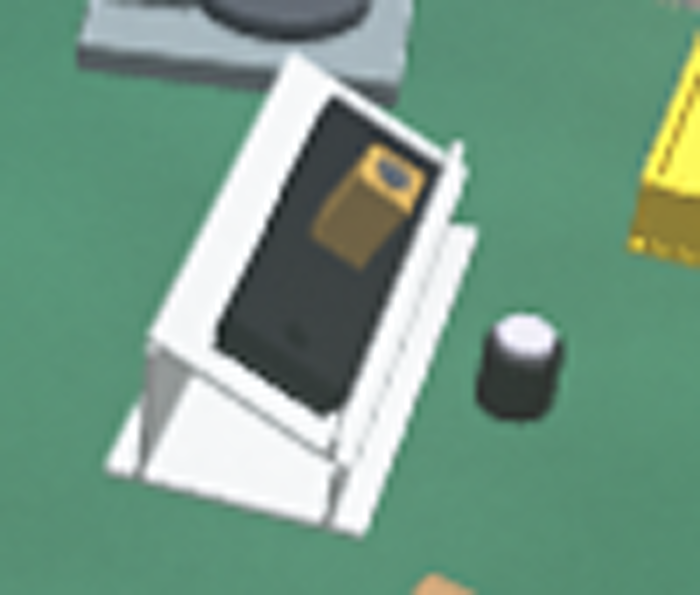

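Enlarged, the white aluminium tube has its orange band on the far-right end and its plain foot facing the jig, so it is the right one. The other two candidates are green. Next I fit the poses from both views.

```bash
cat > fit.py <<'E'
from h import *
from scipy.optimize import least_squares as LS
T=lambda p:(np.array(p,float)/5+[100,150]); S=lambda p:(np.array(p,float)/3+[120,200])
T2=lambda p:(np.array(p,float)/6+[305,165]); S2=lambda p:(np.array(p,float)/7+[270,120])
def fit(obs,model,x0,loss='soft_l1'):
    def f(x):
        return np.hstack([proj(n,model(x,P))[0]-uv for n,P,uv in obs])
    r=LS(f,x0,loss=loss);return r.x,f(r.x).reshape(-1,2).round(1)
def yawm(x,P):
    c,s=np.cos(x[2]),np.sin(x[2]);P=np.array(P,float);return [x[0]+c*P[0]-s*P[1],x[1]+s*P[0]+c*P[1],P[2]]
B={1:(105,95,8),2:(105,-95,8),3:(-70,-95,8),4:(-70,95,8),5:(0,72,200),6:(0,-72,200),7:(0,0,8)}
obs=[('top',B[1],T((370,110))),('top',B[2],T((387,442))),('top',B[3],T((70,477))),('top',B[4],T((62,140))),
('top',B[5],T((50,62))),('top',B[6],T((57,370))),('top',B[7],T((190,292))),
('side',B[1],S((168,215))),('side',B[2],S((383,310))),('side',B[3],S((262,528))),('side',B[4],S((22,403))),
('side',B[5],S((59,160))),('side',B[6],S((264,251)))]
x,r=fit(obs,yawm,[560,350,-1.5]);print('jig',x.round(3));print(r.tolist())
for k in 5,6: print('tri',tri({'top':obs[k-1+0][2],'side':obs[11+k-5][2]}).round(1),np.round(yawm(x,B[k]),1))
# plate: frame origin underside centre
def pl(x,P):
    return np.array(x[:3])+(R.from_euler('z',x[3])*R.from_euler('y',-x[4])).apply(P)
o=[('top',(0,72,12),T2((207,281))),('top',(0,-72,12),T2((528,219))),('top',(0,0,52),T2((402,276))),
('top',(13,13,52),T2((373,255))),('top',(13,-13,52),T2((425,248))),('top',(-13,-13,52),T2((433,297))),('top',(-13,13,52),T2((381,308))),
('top',(30,86,12),T2((168,222))),('top',(30,-86,12),T2((560,150))),('top',(-30,86,12),T2((182,350))),('top',(-30,-86,12),T2((572,262))),
('side',(0,0,52),S2((393,175))),('side',(0,72,12),S2((297,335))),('side',(30,-86,12),S2((332,97))),('side',(30,86,12),S2((218,340))),('side',(-30,86,12),S2((330,412))),('side',(-30,-86,12),S2((443,168)))]
x,r=fit(o,pl,[550,-150,50,0,.45]);print('plate',x.round(3),'grip',pl(x,(0,0,36)).round(1));print(r.tolist())
x2,r=fit(o,lambda x,P:pl([*x,.45],P),[550,-150,50,0]);print('plate.45',x2.round(3),pl([*x2,.45],(0,0,36)).round(1))
# tube silhouettes
print('top tube: foot',back('top',[T((490,222)),T((515,296)),T((500,258))],22).round(1).tolist(),'band',back('top',[T((755,152)),T((773,226))],22).round(1).tolist())
print('side foot',back('side',[S((321,181))],22).round(1))
for n,uv,z in [('nut_a',(163,178),8),('nut_b',(163,232.5),8),('spray',(207,140),130),('jar',(188,255),55),('endcap',(371,239),36),('tape',(278,152),12),('driver h',(274,218),10)]:
    print(n,back('top',[uv],z).round(0)[0,:2])
E
python3 fit.py
```

```text
jig [558.63  226.157  -1.515]
[[-0.2, 0.2], [0.3, 0.5], [-0.7, 0.4], [-0.3, 0.6], [0.7, 0.8], [0.4, 0.7], [-0.1, 0.4], [-0.7, -0.9], [0.4, -0.7], [-1.2, -0.1], [-1.4, -0.4], [-0.2, 0.3], [-0.1, -0.2]]
tri [630.7 230.6 201.8] [630.5 230.2 200. ]
tri [487.3 222.6 200.1] [486.7 222.1 200. ]
plate [ 528.281 -390.071   51.204  -37.564 -106.336] grip [ 511.9 -392.3   83.2]
[[0.2, -0.1], [0.0, 0.3], [0.3, 0.2], [-0.3, -0.3], [1.1, -1.0], [0.6, 0.6], [-0.7, 0.6], [0.2, -0.1], [-0.9, -0.0], [0.5, 0.1], [-1.3, 2.9], [-0.8, 0.9], [-1.2, 0.5], [-0.4, -0.4], [0.1, -3.4], [1.4, -1.6], [-0.8, 0.5]]Traceback (most recent call last):
  File "fit.py", line 26, in <module>
    x2,r=fit(o,lambda x,P:pl([*x,.45],P),[550,-150,50,0]);print('plate.45',x2.round(3),pl([*x2,.45],(0,0,36)).round(1))
         ~~~^^^^^^^^^^^^^^^^^^^^^^^^^^^^^^^^^^^^^^^^^^^^^
  File "fit.py", line 8, in fit
    r=LS(f,x0,loss=loss);return r.x,f(r.x).reshape(-1,2).round(1)
    return func(*args, **kwargs)
    result = trf(vector_fun.fun, vector_fun.jac, x0, f0, J0, lb, ub, ftol, xtol,
                 gtol, max_nfev, x_scale, loss_
[... 1111 characters left out ...]
^^^^^^^^^^^^^^^^^^^^^^^^^
    return np.atleast_1d(self.fun(x))
                         ~~~~~~~~^^^
    return self.f(x, *self.args, **self.kwargs)
           ~~~~~~^^^^^^^^^^^^^^^^^^^^^^^^^^^^^^
  File "fit.py", line 7, in f
    return np.hstack([proj(n,model(x,P))[0]-uv for n,P,uv in obs])
                      ~~~~^^^^^^^^^^^^^^
  File "h.py", line 7, in proj
    K,r,t=pp or par(n);return cv2.projectPoints(np.atleast_2d(np.float64(P)),r,t,K,None)[0][:,0]
                ~~~^^^
  File "h.py", line 5, in par
    p=camera_params(n);return np.array([[p['fx'],0,p['cx']],[0,p['fy'],p['cy']],[0,0,1]]),np.array(p['rvec']),np.array(p['tvec'])
ValueError: time passes only in moves, steps and waits
```

```bash
python3 - <<'E'
s=open('h.py').read()
s=s.replace("def par(n):\n","C={'side':dict(fx=396.01845079428864,fy=396.01845079428864,cx=255.24297509794224,cy=189.87425457149695,rvec=[0.68751341,-2.6142295,1.17001179],tvec=[450.75319758,340.76748617,776.71176793]),'top':dict(fx=370.24114141667235,fy=370.24114141667235,cx=256.45876466073094,cy=192.08456529758342,rvec=[2.04713868,-2.1528756,0.24397279],tvec=[-75.24396878,580.42308653,910.27239133])}\ndef par(n):\n").replace("p=camera_params(n);return","p=C[n] if n in C else camera_params(n);return")
open('h.py','w').write(s)
s=open('fit.py').read().replace("[550,-150,50,0,.45]","[520,-390,50,0.1,.45]").replace("[550,-150,50,0])","[520,-390,50,0.1])")
open('fit.py','w').write(s)
E
python3 fit.py
```

```text
jig [558.63  226.157  -1.515]
[[-0.2, 0.2], [0.3, 0.5], [-0.7, 0.4], [-0.3, 0.6], [0.7, 0.8], [0.4, 0.7], [-0.1, 0.4], [-0.7, -0.9], [0.4, -0.7], [-1.2, -0.1], [-1.4, -0.4], [-0.2, 0.3], [-0.1, -0.2]]
tri [630.7 230.6 201.8] [630.5 230.2 200. ]
tri [487.3 222.6 200.1] [486.7 222.1 200. ]
plate [ 5.28281e+02 -3.90071e+02  5.12040e+01  1.35000e-01  4.79000e-01] grip [ 511.9 -392.3   83.2]
[[0.2, -0.1], [0.0, 0.3], [0.3, 0.2], [-0.3, -0.3], [1.1, -1.0], [0.6, 0.6], [-0.7, 0.6], [0.2, -0.1], [-0.9, -0.0], [0.5, 0.1], [-1.3, 2.9], [-0.8, 0.9], [-1.2, 0.5], [-0.4, -0.4], [0.1, -3.4], [1.4, -1.6], [-0.8, 0.5]]
plate.45 [ 5.27518e+02 -3.90134e+02  5.10200e+01  1.34000e-01] [ 512.  -392.2   83.4]
top tube: foot [[588.0, 56.8, 22.0], [545.8, 43.7, 22.0], [567.4, 51.6, 22.0]] band [[620.5, -91.2, 22.0], [577.8, -99.1, 22.0]]
side foot [[564.6  50.3  22. ]]
nut_a [644. 157.]
nut_b [489. 156.]
spray [704.  15.]
jar [422.  80.]
endcap [ 441. -401.]
tape [ 703. -172.]
driver h [ 514. -149.]
```

The fits agree to about 1 px:
- **Jig:** (559, 226), yaw −1.515.
- **Plate grip point:** (512, −392, 83), yaw 0.134.
- **Tube:** foot at (566, 50.5), band end at (599, −95). That is 149 mm long against the nominal 150.

I'm moving to the tube now.

```bash
python3 -m jog '{"xyz":[[0.9,1,0],[0.9,1,0],[0.9,1,0],[0.9,1,0],[0.9,1,0],[0.9,1,0],[0.9,1,0],[0.9,1,0],[0.9,1,0],[0.9,1,0]],"angular":[[0,0,0.7],[0,0,0.7],[0,0,0.7],[0,0,0.7],[0,0,0.7],[0,0,0.7],[0,0,0.7],[0,0,0.7],[0,0,0.7],[0,0,0.7]]}' 
cat > st.py <<'E'
import sys;from h import *
def st(tgt=None,rpy=None):
    o=bot.get_obs();p=o['tool_pos'];r=R.from_euler('xyz',o['tcp_rot'])
    print('t',round(o['time'],2),'p',p.round(1),'rpy',o['tcp_rot'].round(3),'F',o['contact_force'].round(1),'w',round(o['grip_width'],1),'q',o['joint_positions'].round(2))
    if tgt is not None: print('dxyz units',((np.array(tgt)-p)/20).round(2))
    if rpy is not None:
        rt=rpy if isinstance(rpy,R) else R.from_euler('xyz',rpy)
        print('dang units',((rt*r.inv()).as_rotvec()/np.radians(6)).round(2))
if __name__=='__main__':
    a=[float(x) for x in sys.argv[1:]];st(a[:3] or None,a[3:6] or None)
E
python3 st.py 585 -34 120 3.1416 0 0.223
```

```text
time: 1.15
tool_pos: [351.2, -289.8, 223.3]
tcp_rot: [-3.141, 0.006, -0.489]
contact_force: [0.5, -0.1, 0.6]
grip_width: 92.0
t 1.15 p [ 351.2 -289.8  223.3] rpy [-3.141  0.006 -0.489] F [ 0.5 -0.1  0.6] w 92.0 q [-0.86  0.22  1.7  -0.    1.22 -0.37]
dxyz units [11.69 12.79 -5.17]
dang units [-0.02 -0.06  6.79]
```

```bash
python3 -m jog '{"xyz":[[0.9,1,-0.3],[0.9,1,-0.3],[0.9,1,-0.3],[0.9,1,-0.3],[0.9,1,-0.3],[0.9,1,-0.3],[0.9,1,-0.3],[0.9,1,-0.3],[0.9,1,-0.3],[0.9,1,-0.3]],"angular":[[0,0,0.6],[0,0,0.6],[0,0,0.6],[0,0,0.6],[0,0,0.6],[0,0,0.6],[0,0,0.6],[0,0,0.6],[0,0,0.6],[0,0,0.6]]}' - >/dev/null; python3 st.py 585 -34 120 3.1416 0 0.223
```

```text
t 2.15 p [537.1 -79.8 160. ] rpy [-3.14   0.008  0.167] F [-0.5 -0.7 -0.3] w 91.9 q [-0.29  0.44  1.57 -0.    1.14 -0.45]
dxyz units [ 2.4   2.29 -2.  ]
dang units [-0.   -0.08  0.53]
```

```bash
python3 -m jog '{"xyz":[[0.8,0.8,-0.5],[0.8,0.8,-0.5],[0.8,0.8,-0.5],[0.1,0.1,-0.5],[0,0,0]],"angular":[[0,0,0.2],[0,0,0.2],[0,0,0.1],[0,-0.05,0],[0,0,0]]}' - >/dev/null; python3 st.py 585 -34 120 3.1416 0 0.223
python3 - <<'E'
from h import *
K,r,t=par('wrist'); np.savez('wr.npz',K=K,r=r,t=t)
im=grab('wrist','pics/w1.png')
pp=(K,r,t)
for P in [(566,50.5,22),(599,-95,22),(585,-34,22),(582.5,-22,44)]:
    print(P,proj('',P,pp).round(0))
E
```

```text
t 2.65 p [589.  -24.5 115.5] rpy [-3.139  0.006  0.228] F [-0.3 -0.8 -0.6] w 92.1 q [-0.17  0.57  1.49 -0.    1.1  -0.4 ]
dxyz units [-0.2  -0.47  0.23]
dang units [-0.01 -0.06 -0.05]
(566, 50.5, 22) [[251.  90.]]
(599, -95, 22) [[251. 272.]]
(585, -34, 22) [[251. 203.]]
(582.5, -22, 44) [[250. 197.]]
```

View pics/w1.png

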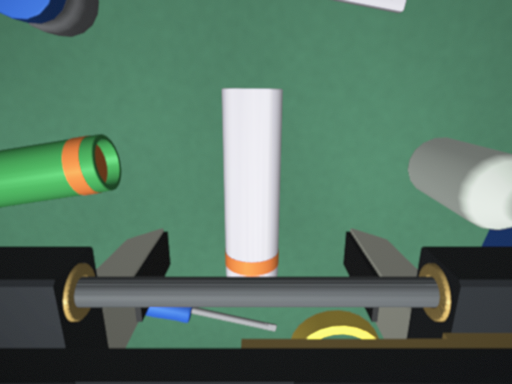

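The wrist view shows the tube vertical at column 252, with its foot at row 90 and the band at row 265. That matches the projection. The bottle and the green tube are clear of the fingers, so I descend.

```bash
python3 -m jog '{"xyz":[[-0.1,-0.25,-0.9],[-0.1,-0.2,-0.9],[0,0,-0.9],[0,0,-0.9],[0,0,-0.9],[0,0,-0.7],[0,0,-0.2],[0,0,0]],"angular":[[0,-0.05,0],[0,0,0],[0,0,0],[0,0,0],[0,0,0],[0,0,0],[0,0,0],[0,0,0]]}' - >/dev/null; python3 st.py 585 -34 5 3.1416 0 0.223
```

```text
t 3.5 p [583.3 -42.2  11.4] rpy [ 3.138 -0.006  0.218] F [ 0.1 -0.7  0.7] w 91.9 q [-0.2   0.69  1.6  -0.    0.85 -0.42]
dxyz units [ 0.08  0.41 -0.32]
dang units [0.02 0.07 0.04]
```

```bash
python3 -m jog '{"xyz":[[0.08,0.4,-0.3],[0,0,0]],"angular":[[0,0.06,0.05],[0,0,0]]}' - >/dev/null; python3 st.py 585 -34 5; python3 -m jog '{"xyz":[[0,0,0],[0,0,0],[0,0,0],[0,0,0],[0,0,0],[0,0,0]],"angular":[[0,0,0],[0,0,0],[0,0,0],[0,0,0],[0,0,0],[0,0,0]]}' 1 >/dev/null;python3 st.py 585 -34 5 3.1416 0 0.223
```

```text
t 3.7 p [585.7 -34.6   6.8] rpy [ 3.138e+00 -2.000e-03  2.230e-01] F [-0.5  0.1  0.8] w 91.7 q [-0.19  0.7   1.59 -0.    0.85 -0.41]
dxyz units [-0.03  0.03 -0.09]
t 4.3 p [586.9 -34.3   8.6] rpy [ 3.137 -0.005  0.224] F [-0.5 -0.8 -0.1] w 48.6 q [-0.19  0.7   1.59 -0.    0.85 -0.41]
dxyz units [-0.09  0.01 -0.18]
dang units [ 0.03  0.06 -0.01]
```

```bash
python3 -m jog '{"xyz":[[0,0,0],[0,0,0],[0,0,0]],"angular":[[0,0,0],[0,0,0],[0,0,0]]}' 1 >/dev/null;python3 st.py;  python3 -m jog '{"xyz":[[0,0,0.5],[0,0,0.5],[0,0,0.5],[0,0,0.0]],"angular":[[0,0,0],[0,0,0],[0,0,0],[0,0,0]]}' - >/dev/null;python3 st.py; python3 - <<'E'
from h import *
grab('side','pics/s1.png');crop('pics/s1.png','pics/s1c.png',120,180,200,190,3)
E
```

```text
t 4.6 p [586.8 -34.3   8.6] rpy [ 3.137 -0.005  0.224] F [ 0.  -0.1  0.2] w 43.7 q [-0.19  0.7   1.59 -0.    0.85 -0.41]
t 5.0 p [585.5 -34.1  39.8] rpy [ 3.138e+00 -1.000e-03  2.240e-01] F [ 0.4  0.3 -4.6] w 43.5 q [-0.19  0.65  1.57 -0.    0.92 -0.41]
```

View pics/s1c.png

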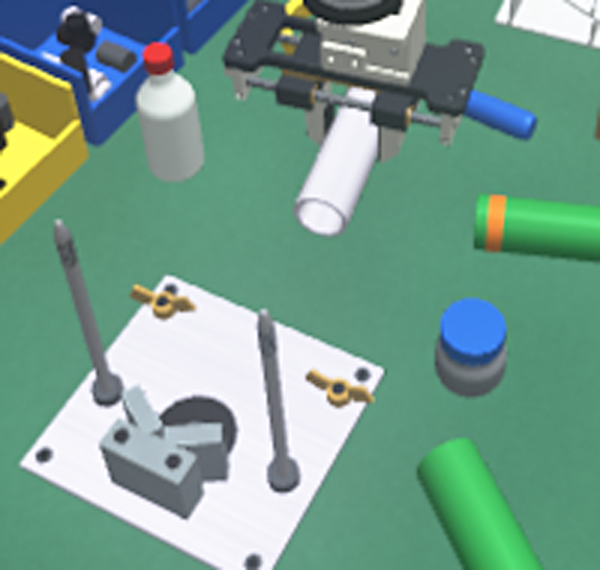

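The tube is held (4.6 N, 43.5 mm opening) and level. I carry it between the wing nuts to s ≈ 109 mm.

```bash
python3 -m jog '{"xyz":[[-0.13,0.9,0],[-0.13,0.9,0],[-0.13,0.9,0],[-0.13,0.9,0],[-0.13,0.9,0],[-0.13,0.9,0],[-0.13,0.9,0],[-0.13,0.8,0],[0,0,0]],"angular":[[0,0,-0.3],[0,0,-0.3],[0,0,-0.3],[0,0,-0.3],[0,0,-0.3],[0,0,-0.1],[0,0,0],[0,0,0],[0,0,0]]}' - >/dev/null;python3 st.py 564.7 117.4 17 3.1416 0 0.056
```

```text
t 5.95 p [560.9 112.2  37.1] rpy [3.138 0.004 0.047] F [ 0.6 -0.9 -4. ] w 43.4 q [ 0.07  0.64  1.61 -0.    0.9   0.02]
dxyz units [ 0.19  0.26 -1.01]
dang units [ 0.03 -0.03  0.09]
```

```bash
python3 -m jog '{"xyz":[[0.19,0.26,-0.3],[0,0,-0.4],[0,0,-0.2],[0,0,0]],"angular":[[0.03,-0.03,0.09],[0,0,0],[0,0,0],[0,0,0]]}' - >/dev/null;python3 st.py 564.7 117.4 17 3.1416 0 0.056;  python3 - <<'E'
from h import *
grab('side','pics/s2.png');crop('pics/s2.png','pics/s2c.png',120,180,150,190,4)
grab('top','pics/t2.png');crop('pics/t2.png','pics/t2c.png',100,150,160,110,5)
E
```

```text
t 6.35 p [564.9 116.2  16.7] rpy [3.141e+00 1.000e-03 5.700e-02] F [-1.  -0.6 -3.9] w 43.5 q [ 0.07  0.67  1.61 -0.    0.86  0.01]
dxyz units [-0.01  0.06  0.01]
dang units [ 0.01 -0.01 -0.01]
```

View pics/s2c.png

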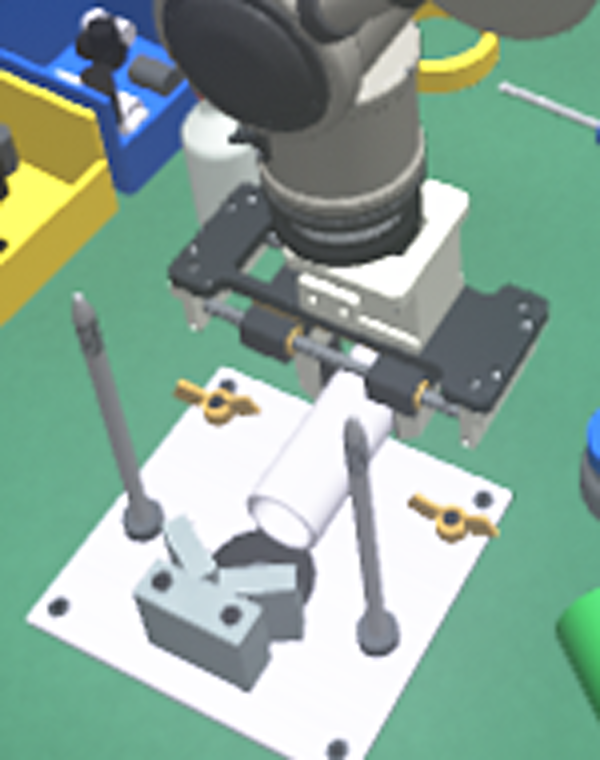

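View pics/t2c.png

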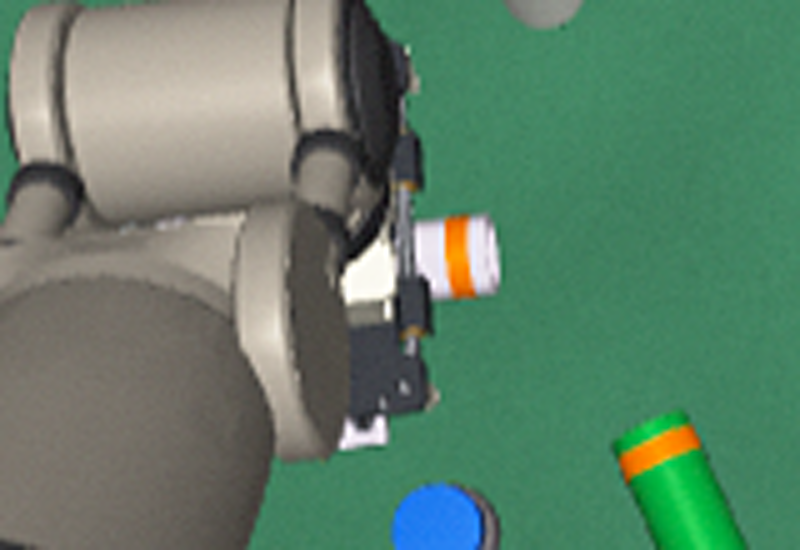

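The side view shows the tube lying on the base and coaxial with the V, its foot at about (190,310) just ahead of the seal pad. I let go here and regrasp at the band end with a tilted tool, well clear of the nuts.

```bash
cat > jg.py <<'E'
import sys;from h import *;from st import st
O=np.array([558.6,226.2]);Y=-1.515;X=np.array([np.cos(Y),np.sin(Y),0]);YY=np.array([-np.sin(Y),np.cos(Y),0]);Z=np.array([0,0,1.])
def Rt(th): return R.from_rotvec(-np.radians(th)*YY)*R.from_euler('xyz',[np.pi,0,Y+np.pi/2])
def tgt(s,l,z,th,back=0):
    d=np.sin(np.radians(th))*X-np.cos(np.radians(th))*Z
    g=np.array([*O,0])+s*X+l*YY+z*Z
    return g+(19-back)*d
if __name__=='__main__':
    s,l,z,th,*b=[float(x) for x in sys.argv[1:]]
    T=tgt(s,l,z,th,*b);print('TCP target',T.round(1));st(T,Rt(th))
    o=bot.get_obs();r=R.from_euler('xyz',o['tcp_rot']);d=r.apply([0,0,1]);g=o['tool_pos']-19*d-np.array([*O,0])
    print('now grasp s,l,z',[round(float(v),1) for v in (g@X,g@YY,g@Z)],'theta',round(float(np.degrees(np.arctan2(d@X,-d@Z))),1),'lat tilt',round(float(np.degrees(d@YY)),1))
E
python3 -m jog '{"xyz":[[0,0,0],[0,0,0],[0,0,0],[0,0,0]],"angular":[[0,0,0],[0,0,0],[0,0,0],[0,0,0]]}' -0.5 >/dev/null; python3 st.py
python3 -m jog '{"xyz":[[0,0,0.8],[0,0,0.9],[0,0,0.9],[0,-0.8,0.5],[0,-0.9,0],[0,-0.9,0],[0,-0.9,0]],"angular":[[0,0,0],[0,0,0],[0,0,0],[0.9,0.05,0],[0.9,0.05,0],[0.9,0.05,0],[0.9,0.05,0]]}' - >/dev/null; python3 jg.py 155.5 0 32 -40 80
```

```text
t 6.85 p [567.5 115.8  19.9] rpy [ 3.141 -0.005  0.055] F [-0.2 -0.1 -0.2] w 67.7 q [ 0.07  0.67  1.61 -0.    0.86  0.01]
TCP target [569.5  31.8  78.7]
t 7.55 p [569.4  49.8  89. ] rpy [-2.753 -0.02   0.064] F [ 0.7  0.6 -0. ] w 68.5 q [-0.26  0.6   1.58  0.42  1.1  -0.54]
dxyz units [ 0.   -0.9  -0.51]
dang units [ 2.94  0.36 -0.04]
now grasp s,l,z [183.9, 0.7, 106.6] theta -22.3 lat tilt 0.9
```

Tilting works. Before committing to the tipping range I fit a rough kinematic model to the logged states, to check joint limits.

```bash
cat > kin.py <<'E'
import numpy as np
from scipy.spatial.transform import Rotation as R
from scipy.optimize import least_squares as LS
D=[([168.5,-496.8,226],[-3.1414,.0015,-1.244],[-1.390,.3427,1.525,0,1.2754,-.146]),
([351.2,-289.8,223.3],[-3.141,.006,-.489],[-.86,.22,1.7,0,1.22,-.37]),
([537.1,-79.8,160],[-3.14,.008,.167],[-.29,.44,1.57,0,1.14,-.45]),
([589,-24.5,115.5],[-3.139,.006,.228],[-.17,.57,1.49,0,1.1,-.4]),
([583.3,-42.2,11.4],[3.138,-.006,.218],[-.2,.69,1.6,0,.85,-.42]),
([560.9,112.2,37.1],[3.138,.004,.047],[.07,.64,1.61,0,.9,.02]),
([564.9,116.2,16.7],[3.141,.001,.057],[.07,.67,1.61,0,.86,.01]),
([569.4,49.8,89],[-2.753,-.02,.064],[-.26,.6,1.58,.42,1.1,-.54])]
def fk(q,k,s4=1):
    d1,a1,L2,L3,a3,Lt,off=k
    R1=R.from_euler('z',q[0]);R23=R1*R.from_euler('y',q[1]+q[2])
    p=np.array([0,0,d1])+R1.apply([a1,off,0])+(R1*R.from_euler('y',q[1])).apply([0,0,L2])+R23.apply([a3,0,L3])
    Rt=R23*R.from_euler('z',s4*q[3])*R.from_euler('y',q[4])*R.from_euler('z',q[5]+np.pi)
    return p+Rt.apply([0,0,Lt]),Rt
def res(k,s4):
    e=[]
    for p,r,q in D:
        pp,rr=fk(q,k,s4);e+=list(pp-p)+list((rr*R.from_euler('xyz',r).inv()).as_rotvec()*200)
    return e
if __name__=='__main__':
    for s in (1,-1):
        r=LS(res,[300,0,400,400,0,250,77],args=(s,),args_=None) if 0 else LS(res,[300,0,400,400,0,250,77],args=(s,))
        print(s,r.x.round(1),r.cost,np.array(r.fun).reshape(-1,6)[-1].round(1))
E
python3 kin.py
```

```text
1 [228.6  -0.9 521.8 378.9  58.1 327.6  75.7] 49.9656980737227 [ 3.  -0.6  2.1 -0.9 -1.2 -1.6]
-1 [-344.1   11.8  459.6  367.9   22.6 -268.1   78.4] 16330.696215578353 [  41.3  -30.4  -34.4 -133.8   33.5   95.1]
```

```bash
cat > ik.py <<'E'
from kin import *
from jg import tgt,Rt
k=[228.6,-.9,521.8,378.9,58.1,327.6,75.7]
lo=np.array([-2.53,-.77,.04,-1,.28,-3.11]);hi=np.array([2.53,2.02,2.7,4.14,2.66,3.11])
def ik(T,Rr,q0):
    def f(q):
        p,r=fk(q,k);return list((p-T)/10)+list((r*Rr.inv()).as_rotvec()*20)
    r=LS(f,np.clip(q0,lo+.01,hi-.01),bounds=(lo,hi));return r.x,r.cost
if __name__=='__main__':
  for th0 in (-45,-40,-35,-30):
    q=[0,.6,1.6,.4,1.1,-.5];print(th0)
    for ph in range(0,91,15):
        c=np.radians(ph);Fs=-25.4+22*np.sqrt(1/3+np.sin(c)**2);Fz=8+22*np.cos(c)
        g=133;q,e=ik(tgt(Fs+g*np.cos(c),0,Fz+g*np.sin(c),th0+ph),Rt(th0+ph),q)
        print(ph,q.round(2),round(e,3))
E
python3 ik.py
```

```text
-45
0 [-0.32  0.84  1.61  0.79  1.18 -0.88] 0.0
15 [-0.21  0.69  1.63  0.59  1.06 -0.62] 0.0
30 [-0.06  0.6   1.6   0.31  1.   -0.29] 0.0
45 [ 0.11  0.57  1.54 -0.    1.04  0.05] 0.0
60 [ 0.28  0.6   1.45 -0.28  1.17  0.35] 0.0
75 [ 0.44  0.7   1.33 -0.49  1.36  0.56] 0.0
90 [ 0.57  0.83  1.19 -0.66  1.57  0.68] 0.0
-40
0 [-0.29  0.8   1.62  0.74  1.12 -0.82] 0.0
15 [-0.17  0.67  1.63  0.51  1.01 -0.53] 0.0
30 [-0.02  0.59  1.59  0.21  0.98 -0.19] 0.0
45 [ 0.16  0.58  1.52 -0.1   1.05  0.15] 0.0
60 [ 0.33  0.62  1.43 -0.36  1.21  0.42] 0.0
75 [ 0.48  0.73  1.31 -0.56  1.41  0.6 ] 0.0
90 [ 0.6   0.88  1.17 -0.72  1.63  0.7 ] 0.0
-35
0 [-0.25  0.77  1.63  0.68  1.06 -0.75] 0.0
15 [-0.13  0.65  1.63  0.42  0.97 -0.44] 0.0
30 [ 0.03  0.59  1.58  0.11  0.98 -0.08] 0.0
45 [ 0.2   0.59  1.51 -0.2   1.08  0.24] 0.0
60 [ 0.36  0.65  1.41 -0.44  1.25  0.48] 0.0
75 [ 0.51  0.77  1.29 -0.62  1.46  0.64] 0.0
90 [ 0.62  0.92  1.14 -0.77  1.69  0.72] 0.0
-30
0 [-0.22  0.74  1.64  0.61  1.   -0.67] 0.0
15 [-0.08  0.64  1.62  0.32  0.94 -0.34] 0.0
30 [ 0.08  0.59  1.57 -0.    0.98  0.02] 0.0
45 [ 0.24  0.61  1.49 -0.29  1.11  0.33] 0.0
60 [ 0.4   0.68  1.39 -0.51  1.3   0.54] 0.0
75 [ 0.53  0.8   1.26 -0.68  1.52  0.67] 0.0
90 [ 0.63  0.96  1.12 -0.83  1.75  0.73] 0.0
```

The gripper body is ±95 mm along the jaws, and the pillars stand at ±72 mm. A rigid 90° tip would therefore sweep the body into the pillar tips. Plan instead:
1. Grasp tilted to θ = −50°, with the body on the loading side.
2. Butt the foot into the V.
3. Tip rigidly to about 60°.
4. Finish by letting the tube pivot in the pads while the V blocks its foot. The tool leans back over the loading side during this.

```bash
python3 -m jog '{"xyz":[[0,-0.7,-0.1],[0,-0.6,-0.1],[0,-0.5,-0.2],[0,0,-0.2],[0,0,-0.2],[0,0,0]],"angular":[[0.95,0.07,0],[0.95,0.07,0],[0.95,0.07,0],[0.95,0.07,0],[0.8,0.05,0],[0,0,0]]}' - >/dev/null; python3 jg.py 147.6 0 32 -50 70
```

```text
TCP target [569.   39.8  64.8]
t 8.15 p [572.6   5.4  75.3] rpy [-2.253 -0.024  0.044] F [ 0.1  0.5 -0.1] w 68.9 q [-0.52  0.83  1.48  0.74  1.44 -0.91]
dxyz units [-0.18  1.72 -0.53]
dang units [-0.16  0.22  0.11]
now grasp s,l,z [236.0, 1.2, 87.3] theta -50.9 lat tilt 1.4
```

```bash
python3 -m jog '{"xyz":[[-0.2,0.9,-0.2],[0,0.75,-0.6],[0,0.75,-0.6],[0,0.75,-0.6],[0,0.6,-0.4],[0,0.3,-0.2],[0,0,0]],"angular":[[-0.1,0.2,0.1],[0,0,0],[0,0,0],[0,0,0],[0,0,0],[0,0,0],[0,0,0]]}' - >/dev/null; python3 jg.py 147.6 0 32 -50
```

```text
TCP target [566.   93.4  19.8]
t 8.85 p [568.1  96.6  25.6] rpy [-2.28  -0.006  0.064] F [-0.4 -0.2  0.5] w 68.8 q [-0.37  0.86  1.57  0.81  1.28 -0.92]
dxyz units [-0.1  -0.16 -0.29]
dang units [ 0.1   0.06 -0.08]
now grasp s,l,z [144.3, 2.3, 38.0] theta -49.4 lat tilt -0.1
```

```bash
python3 -m jog '{"xyz":[[-0.1,-0.15,-0.3],[0,0,0],[0,0,0],[0,0,0],[0,0,0],[0,0,0]],"angular":[[0.1,0.05,-0.08],[0,0,0],[0,0,0],[0,0,0],[0,0,0],[0,0,0]]}' 1 >/dev/null; python3 jg.py 147.6 0 32 -50; python3 - <<'E'
from h import *
grab('side','pics/s3.png');crop('pics/s3.png','pics/s3c.png',120,180,150,190,4)
E
```

```text
TCP target [566.   93.4  19.8]
t 9.45 p [566.9  91.5  20.3] rpy [-2.27  -0.003  0.053] F [ 0.5  2.3 -0.4] w 43.3 q [-0.38  0.87  1.58  0.81  1.27 -0.93]
dxyz units [-0.05  0.09 -0.03]
dang units [0.01 0.03 0.02]
now grasp s,l,z [149.5, 0.7, 32.5] theta -49.9 lat tilt 0.2
```

View pics/s3c.png

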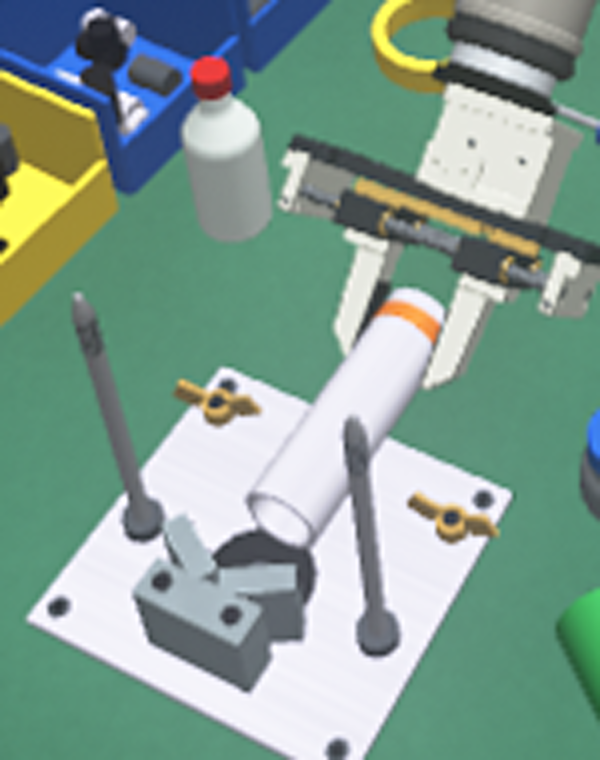

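The view shows the grip at the band end, tool leaning back, with the foot face centre at about (191,310). I measure the foot and then push it in.

```bash
python3 - <<'E'
from h import *;from jg import *
p=back('side',[(190.75,310)],30)[0]-np.array([*O,0]);print('foot s,l',p@X,p@YY)
E
python3 -m jog '{"xyz":[[0,0.5,0.03],[-0.05,0.5,0.02],[-0.05,0.4,0],[-0.05,0.2,0],[0,0,0]],"angular":[[0,0,0],[0,0,0],[0,0,0],[0,0,0],[0,0,0]]}' - >/dev/null; python3 jg.py 112.3 0 32 -50
```

```text
foot s,l 24.15934343751578 -2.381707316973034
TCP target [564.1 128.6  19.8]
t 10.0 p [563.8 125.8  20.5] rpy [-2.273 -0.004  0.053] F [ 0.6 -1.2 -1.1] w 43.6 q [-0.33  0.86  1.61  0.85  1.23 -0.92]
dxyz units [ 0.01  0.14 -0.04]
dang units [0.04 0.04 0.03]
now grasp s,l,z [115.0, -0.5, 32.8] theta -49.8 lat tilt 0.2
```

```bash
for i in 1 2; do python3 -m jog '{"xyz":[[0,0.1,0],[0,0,0]],"angular":[[0,0,0],[0,0,0]]}' - >/dev/null; python3 st.py; done; python3 -m jog '{"xyz":[[0,0.15,0],[0,0,0]],"angular":[[0,0,0],[0,0,0]]}' - >/dev/null; python3 jg.py 112.3 0 32 -50;python3 - <<'E'
from h import *
grab('side','pics/s4.png');crop('pics/s4.png','pics/s4c.png',130,250,100,100,6)
E
```

```text
t 10.2 p [564.3 127.3  20.5] rpy [-2.275 -0.005  0.053] F [ 0.6 -0.5 -3.3] w 43.6 q [-0.33  0.86  1.61  0.85  1.23 -0.92]
t 10.4 p [565.1 127.7  20.6] rpy [-2.277 -0.007  0.052] F [-0.2  1.3 -1.7] w 43.4 q [-0.33  0.86  1.61  0.85  1.23 -0.92]
TCP target [564.1 128.6  19.8]
t 10.6 p [565.6 128.1  20.5] rpy [-2.28  -0.008  0.051] F [-0.6  0.1 -1.7] w 43.4 q [-0.32  0.86  1.61  0.85  1.22 -0.92]
dxyz units [-0.08  0.03 -0.04]
dang units [0.11 0.08 0.04]
now grasp s,l,z [112.8, 1.4, 32.9] theta -49.3 lat tilt 0.5
```

View pics/s4c.png

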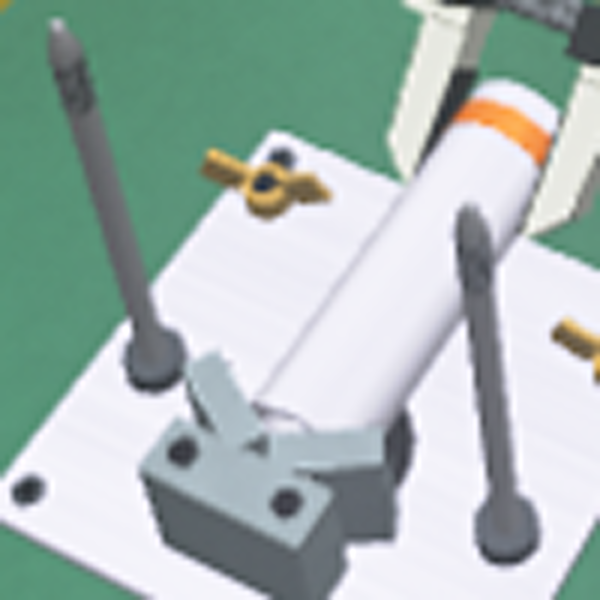

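The foot is now at the V mouth, in its faces. I press gently until contact shows in the force.

```bash
for i in 1 2 3; do python3 -m jog '{"xyz":[[0,0.2,0]],"angular":[[0,0,0]]}' - >/dev/null; python3 st.py; done
```

```text
t 10.75 p [566.3 129.1  20.3] rpy [-2.285 -0.01   0.051] F [ -7.4 -34.4   8.4] w 43.3 q [-0.32  0.86  1.61  0.85  1.22 -0.92]
t 10.85 p [566.5 129.2  20.2] rpy [-2.29  -0.012  0.051] F [ -9.1 -32.6   9.8] w 43.4 q [-0.32  0.85  1.62  0.85  1.21 -0.91]
t 10.95 p [566.6 129.3  20.2] rpy [-2.295 -0.013  0.051] F [ -9.1 -28.    8.2] w 43.3 q [-0.32  0.85  1.62  0.85  1.21 -0.91]
```

```bash
python3 -m jog '{"xyz":[[-0.05,-0.1,0],[0,0,0]],"angular":[[0,0,0],[0,0,0]]}' - >/dev/null; python3 jg.py 112.3 0 32 -50; cat > tip.py <<'E'
from jg import *
def F(ph):
    c=np.radians(ph);return -25.4+22*np.sqrt(1/3+np.sin(c)**2),8+22*np.cos(c)
def G(ph,g,cl=2,cz=1,w=2.5):   # w: grasp offset perpendicular (above axis)
    c=np.radians(ph);s,z=F(ph);return s+cl+g*np.cos(c)-w*np.sin(c),z+cz+g*np.sin(c)+w*np.cos(c)
if __name__=='__main__':
    prev=None
    for ph in range(0,61,5):
        s,z=G(ph,125);T=tgt(s,0,z,-50+ph)
        print(ph,'G',round(s,1),round(z,1),T.round(1),None if prev is None else ((T-prev)/20).round(2));prev=T
E
python3 tip.py
```

```text
TCP target [564.1 128.6  19.8]
t 11.15 p [565.7 126.4  20.9] rpy [-2.294 -0.013  0.049] F [ 0.5 -1.9 -1.5] w 43.2 q [-0.32  0.85  1.62  0.85  1.21 -0.92]
dxyz units [-0.08  0.11 -0.05]
dang units [0.24 0.14 0.07]
now grasp s,l,z [114.3, 1.2, 33.4] theta -48.5 lat tilt 0.8
0 G 114.3 33.5 [564.2 126.6  21.3] None
5 G 113.8 44.3 [564.2 126.   30.9] [ 0.   -0.03  0.48]
10 G 112.5 54.8 [564.2 126.   40.3] [ 0.   -0.    0.47]
15 G 110.6 65.0 [564.2 126.6  49.5] [-0.    0.03  0.46]
20 G 108.0 74.8 [564.1 127.9  58.3] [-0.    0.06  0.44]
25 G 104.6 84.0 [564.  129.8  66.8] [-0.01  0.1   0.42]
30 G 100.4 92.7 [563.8 132.4  74.9] [-0.01  0.13  0.4 ]
35 G 95.5 100.8 [563.6 135.8  82.4] [-0.01  0.17  0.38]
40 G 89.8 108.1 [563.4 139.9  89.4] [-0.01  0.2   0.35]
45 G 83.3 114.7 [563.2 144.7  95.8] [-0.01  0.24  0.32]
50 G 76.1 120.5 [562.8 150.2 101.5] [-0.02  0.28  0.29]
55 G 68.3 125.4 [562.5 156.4 106.5] [-0.02  0.31  0.25]
60 G 59.8 129.5 [562.1 163.2 110.8] [-0.02  0.34  0.21]
```

```bash
python3 -m jog '{"xyz":[[-0.08,-0.03,0.48],[0,0,0.47],[0,0.03,0.46],[0,0.06,0.44],[0,0.1,0.42],[0,0.13,0.4],[0,0,0]],"angular":[[-0.75,-0.05,0],[-0.83,-0.05,0],[-0.83,-0.05,0],[-0.83,-0.05,0],[-0.83,-0.05,0],[-0.83,-0.05,0],[0,0,0]]}' - >/dev/null; python3 jg.py 100.4 0 92.7 -20;python3 - <<'E'
from h import *
grab('side','pics/s5.png');crop('pics/s5.png','pics/s5c.png',130,180,120,150,5)
E
```

```text
TCP target [563.8 132.4  74.8]
t 11.85 p [564.3 135.9  76.2] rpy [-2.819 -0.02   0.051] F [ 1.7 -5.5 -2.4] w 43.7 q [-0.07  0.59  1.62  0.39  0.99 -0.35]
dxyz units [-0.02 -0.17 -0.07]
dang units [0.25 0.2  0.05]
now grasp s,l,z [96.5, 0.3, 94.2] theta -18.5 lat tilt 1.2
```

View pics/s5c.png

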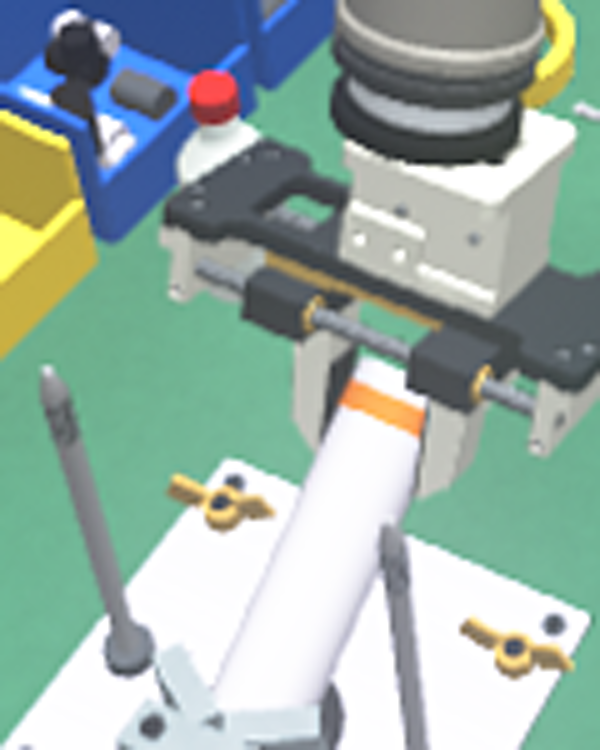

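The tube is at about 30° with its foot in the V and only light contact, so I continue to 60°.

```bash
python3 -m jog '{"xyz":[[-0.02,0.05,0.36],[-0.01,0.16,0.34],[-0.01,0.2,0.32],[-0.02,0.25,0.28],[-0.02,0.28,0.24],[-0.02,0.3,0.2],[0,0,0]],"angular":[[-0.7,0.1,0.04],[-0.8,0,0],[-0.8,-0.04,0],[-0.8,-0.04,0],[-0.8,-0.04,0],[-0.8,-0.04,0],[0,0,0]]}' - >/dev/null; python3 jg.py 59.8 0 129.5 10;python3 - <<'E'
from h import *
grab('side','pics/s6.png');crop('pics/s6.png','pics/s6c.png',130,180,120,150,5)
E
```

```text
TCP target [562.1 163.2 110.8]
t 12.6 p [561.6 162.  109. ] rpy [2.975 0.008 0.049] F [ 1.2 -3.1  6.2] w 43.7 q [ 0.24  0.59  1.47 -0.18  1.13  0.27]
dxyz units [0.02 0.06 0.09]
dang units [-0.07 -0.08  0.06]
now grasp s,l,z [61.1, -0.4, 127.7] theta 9.6 lat tilt -0.5
```

View pics/s6c.png

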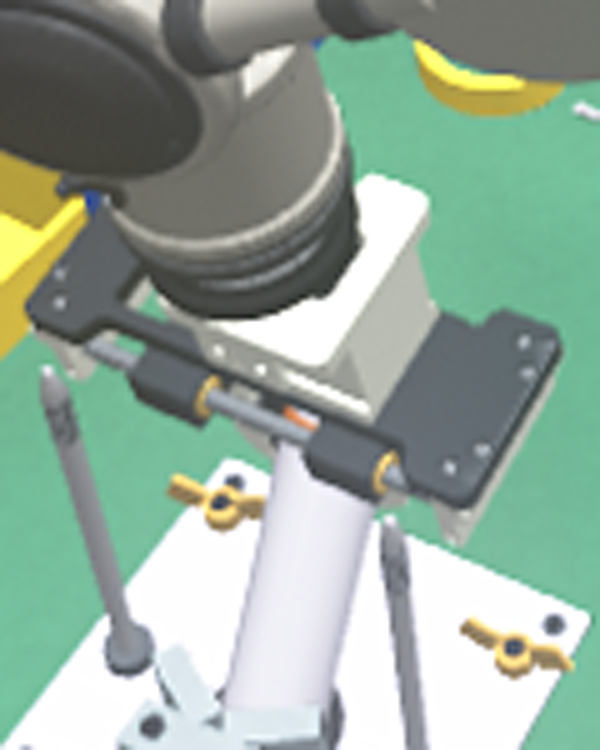

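The tube is at about 60° with the foot on the base in the V. I now lean the tool back about the grasp point while the tube pivots in the pads.

```bash
python3 - <<'E'
from tip import *
prev=None
seq=[(60,10-5*i) for i in range(5)]+[(60+3*i,-10-3*i) for i in range(1,11)]
for ph,th in seq:
    s,z=G(ph,125,cl=2-(ph-60)/15,cz=1,w=2.5*np.cos(np.radians((ph-60)*3)))
    T=tgt(s,0,z,th);print(ph,th,round(s,1),round(z,1),T.round(1),'' if prev is None else ((T-prev)/20).round(2));prev=T
E
python3 -m jog '{"xyz":[[0,0.09,0],[0,0.08,0],[0,0.08,0],[0,0.08,0],[0,0,0]],"angular":[[0.83,0.05,0],[0.83,0.05,0],[0.83,0.05,0],[0.83,0.05,0],[0,0,0]]}' - >/dev/null; python3 jg.py 59.8 0 129.5 -10;python3 - <<'E'
from h import *
grab('side','pics/s7.png');crop('pics/s7.png','pics/s7c.png',130,180,120,150,5)
E
```

```text
60 10 59.8 129.5 [562.1 163.2 110.8] 
60 5 59.8 129.5 [562.  164.8 110.6] [-0.    0.08 -0.01]
60 0 59.8 129.5 [561.9 166.5 110.5] [-0.    0.08 -0.  ]
60 -5 59.8 129.5 [561.8 168.1 110.6] [-0.    0.08  0.  ]
60 -10 59.8 129.5 [561.8 169.8 110.8] [-0.    0.08  0.01]
63 -13 54.3 131.5 [561.4 176.2 113. ] [-0.02  0.32  0.11]
66 -16 48.6 133.1 [561.  182.9 114.8] [-0.02  0.33  0.09]
69 -19 42.9 134.4 [560.6 189.6 116.4] [-0.02  0.34  0.08]
72 -22 37.0 135.3 [560.3 196.4 117.7] [-0.02  0.34  0.06]
75 -25 31.0 135.9 [559.9 203.3 118.7] [-0.02  0.34  0.05]
78 -28 24.9 136.1 [559.5 210.2 119.4] [-0.02  0.35  0.03]
81 -31 18.8 136.1 [559.1 217.2 119.8] [-0.02  0.35  0.02]
84 -34 12.6 135.7 [558.7 224.2 119.9] [-0.02  0.35  0.01]
87 -37 6.3 135.0 [558.3 231.3 119.8] [-0.02  0.35 -0.01]
90 -40 0.0 134.0 [557.9 238.4 119.4] [-0.02  0.35 -0.02]
TCP target [561.8 169.8 110.8]
t 13.15 p [562.2 167.7 107.5] rpy [-2.938  0.013  0.058] F [ 0.6 -0.5  1.8] w 43.3 q [ 0.05  0.56  1.54  0.23  1.07 -0.12]
dxyz units [-0.02  0.11  0.17]
dang units [-0.27 -0.14 -0.02]
now grasp s,l,z [62.5, 0.6, 126.1] theta -11.7 lat tilt -0.8
```

View pics/s7c.png

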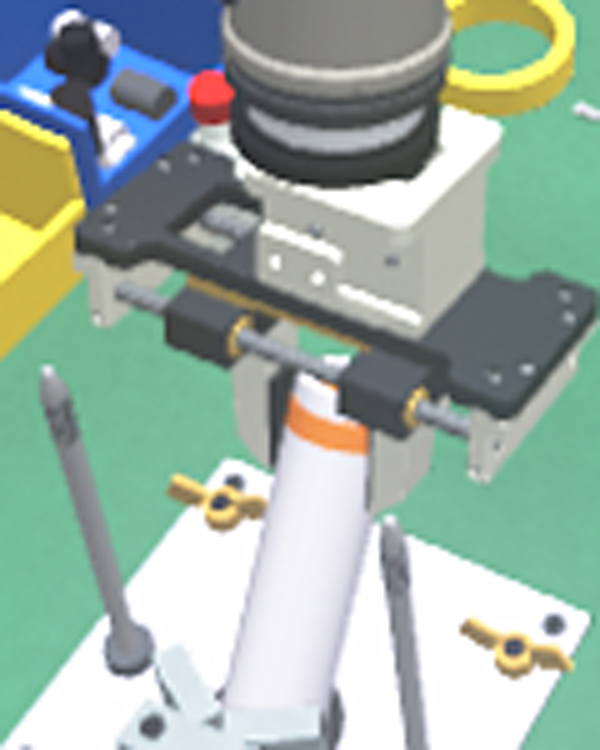

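The tube pivots freely in the pads with only about 2 N on the wrist. I carry on towards upright.

```bash
python3 -m jog '{"xyz":[[-0.02,0.4,0.22],[-0.02,0.34,0.12],[-0.02,0.34,0.08],[-0.02,0.34,0.06],[-0.02,0.34,0.05],[0,0,0]],"angular":[[0.4,-0.1,0],[0.5,0.03,0],[0.5,0.03,0],[0.5,0.03,0],[0.5,0.03,0],[0,0,0]]}' - >/dev/null; python3 jg.py 31 0 135.9 -25;python3 - <<'E'
from h import *
grab('side','pics/s8.png');crop('pics/s8.png','pics/s8c.png',130,180,120,150,5)
E
```

```text
TCP target [559.9 203.3 118.7]
t 13.8 p [561.8 201.7 119. ] rpy [-2.689 -0.003  0.064] F [-0.2 -0.9 -0.3] w 42.4 q [-0.02  0.57  1.57  0.51  1.1  -0.35]
dxyz units [-0.1   0.08 -0.01]
dang units [-0.16  0.02 -0.08]
now grasp s,l,z [32.9, 1.9, 136.1] theta -25.9 lat tilt -0.0
```

View pics/s8c.png

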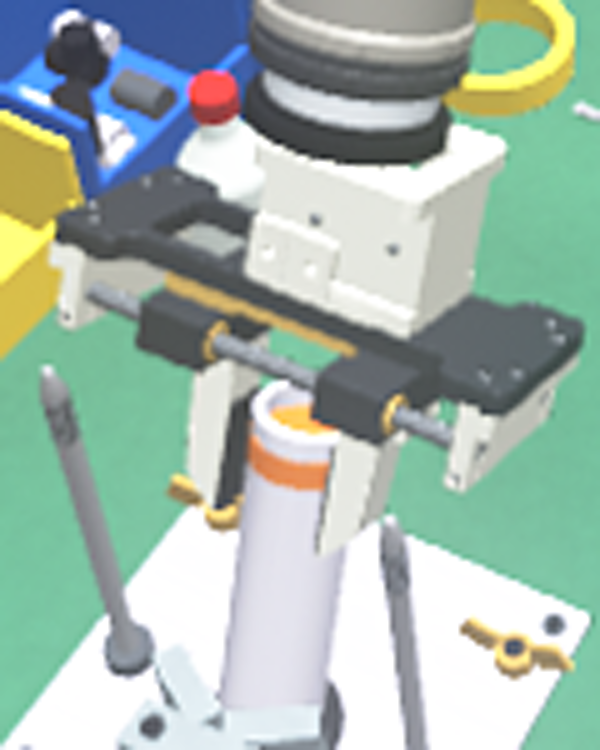

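```bash
python3 -m jog '{"xyz":[[-0.1,0.38,0.02],[-0.02,0.35,0.02],[-0.02,0.35,0.01],[0,0,0]],"angular":[[0.45,0,-0.05],[0.5,0.03,0],[0.5,0.03,0],[0,0,0]]}' - >/dev/null; python3 jg.py 12.6 0 135.7 -34;python3 - <<'E'
from h import *
grab('side','pics/s9.png');crop('pics/s9.png','pics/s9c.png',130,180,120,150,5)
E
```

```text
TCP target [558.7 224.2 119.9]
t 14.25 p [560.9 227.2 125.7] rpy [-2.53  -0.014  0.061] F [-0.6 -0.6 -1.7] w 39.9 q [-0.06  0.59  1.6   0.68  1.13 -0.48]
dxyz units [-0.11 -0.15 -0.29]
dang units [-0.18  0.13 -0.06]
now grasp s,l,z [10.0, 2.2, 141.2] theta -35.1 lat tilt 0.5
```

View pics/s9c.png

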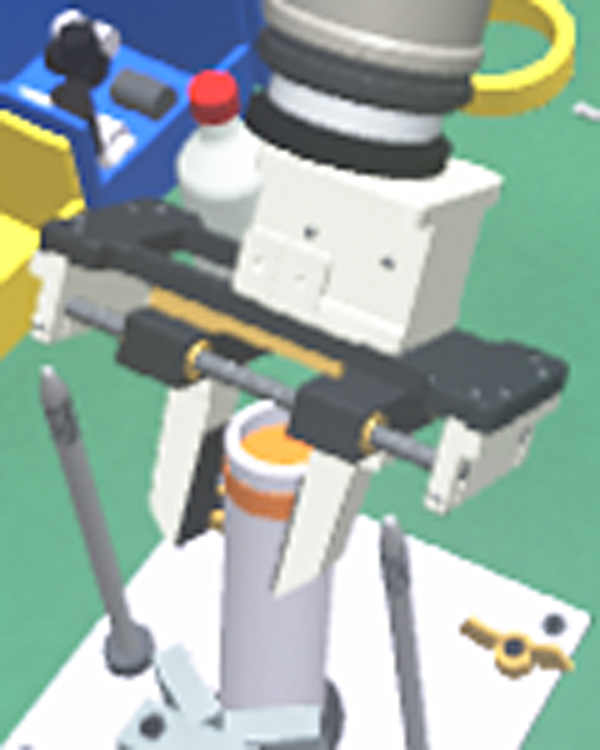

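```bash
python3 - <<'E'
from h import *;from jg import *
for uv,z in [((184.4,268),157),((184.4,268),165)]:
    p=back('side',[uv],z)[0]-np.array([*O,0]);print('top s,l',p@X,p@YY)
# expected outline for upright tube, at s=0, various z
for z in (8,60,158):
    for l in (-22,22):
        print(z,l,(proj('side',np.array([*O,0])+l*YY+z*Z)-[130,180])*5)
o=bot.get_obs();r=R.from_euler('xyz',o['tcp_rot']);print((proj('side',np.array([o['tool_pos'],o['tool_pos']-19*r.apply([0,0,1])]))-[130,180])*5)
E
python3 - <<'E'
from h import *
grab('wrist','pics/w2.png');grab('top','pics/t9.png');crop('pics/t9.png','pics/t9c.png',100,140,130,110,6)
E
```

```text
top s,l 34.353542273604326 3.6514792047638007
top s,l 29.697036495117885 -0.4733617155460128
8 -22 [[317.18837751 744.76281531]]
8 22 [[228.07560091 701.47260973]]
60 -22 [[304.85126021 677.64880479]]
60 22 [[212.06228977 633.65379888]]
158 -22 [[278.34362415 533.44706601]]
158 22 [[177.73743459 488.28281084]]
[[231.7991928  560.93439922]
 [243.70120184 514.91834928]]
```

View pics/w2.png

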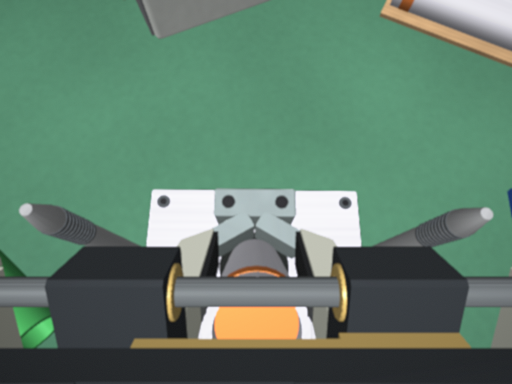

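View pics/t9c.png

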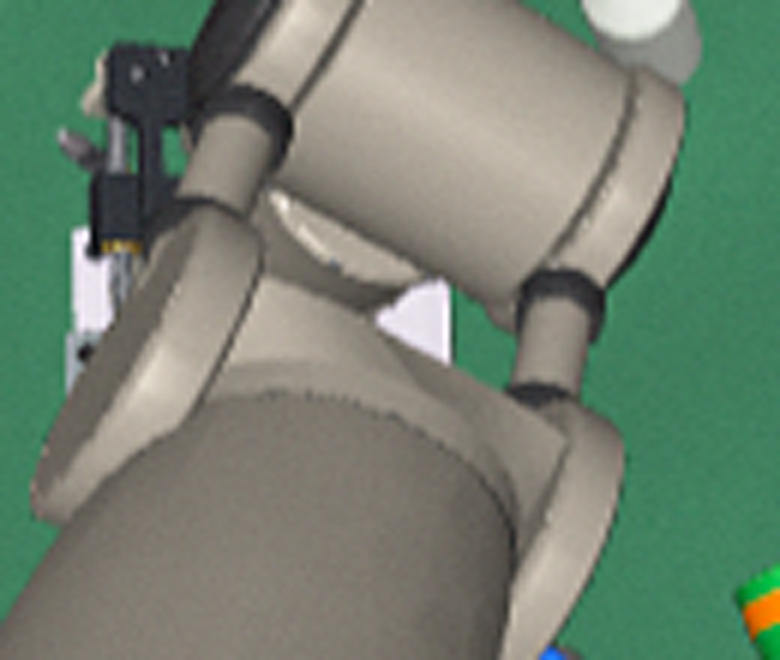

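The fingers read 39.9 mm. The tube top measures at s ≈ 33, z ≈ 159, so the tube leans about 13° towards the loading side, foot in the V, and the pads have run ahead of its axis. The tip-over angle is 16°, so it will right itself into the V. The wrist view shows the tube between the pads and clear of both pillars. I open slightly and keep it caged.

```bash
python3 -m jog '{"xyz":[[0,0,0],[0,0,0],[0,0,0]],"angular":[[0,0,0],[0,0,0],[0,0,0]]}' -0.15 >/dev/null; python3 jg.py 0 0 135.7 -35;python3 - <<'E'
from h import *
grab('side','pics/s10.png');crop('pics/s10.png','pics/s10c.png',130,180,120,150,5)
E
```

```text
TCP target [558.  237.1 120.1]
t 14.7 p [559.6 228.1 124.3] rpy [-2.533 -0.012  0.065] F [ 0.3  0.3 -0.2] w 52.8 q [-0.05  0.59  1.6   0.68  1.13 -0.48]
dxyz units [-0.08  0.45 -0.21]
dang units [ 0.02  0.12 -0.09]
now grasp s,l,z [9.0, 1.0, 139.8] theta -34.8 lat tilt 0.3
```

View pics/s10c.png

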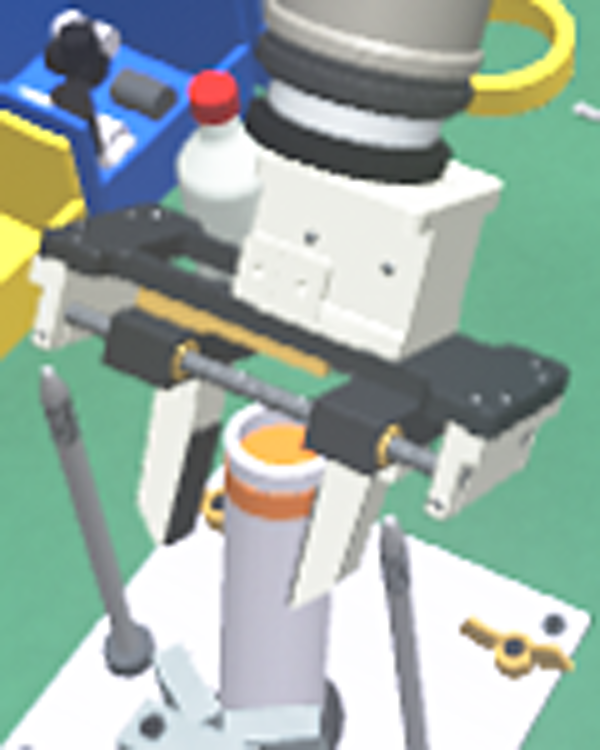

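```bash
python3 - <<'E'
from h import *
K,r,t=par('wrist')
grab('wrist','pics/w3.png')
grab('side','pics/s11.png');crop('pics/s11.png','pics/s11c.png',150,230,80,110,7)
from jg import *
pp=(K,r,t)
J=np.array([*O,0])
print('expected top s=0',proj('',J+158*Z,pp),'s=33',proj('',J+33*X+158*Z,pp), 'foot s0', proj('',J+8*Z,pp))
E
```

```text
expected top s=0 [[256.9087075  239.64523495]] s=33 [[256.13783061 322.50919843]] foot s0 [[254.58758369 268.33705967]]
```

View pics/w3.png

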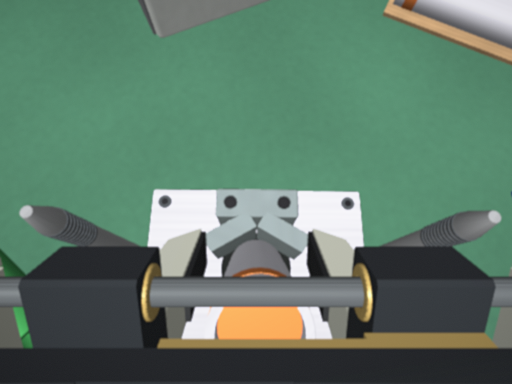

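View pics/s11c.png

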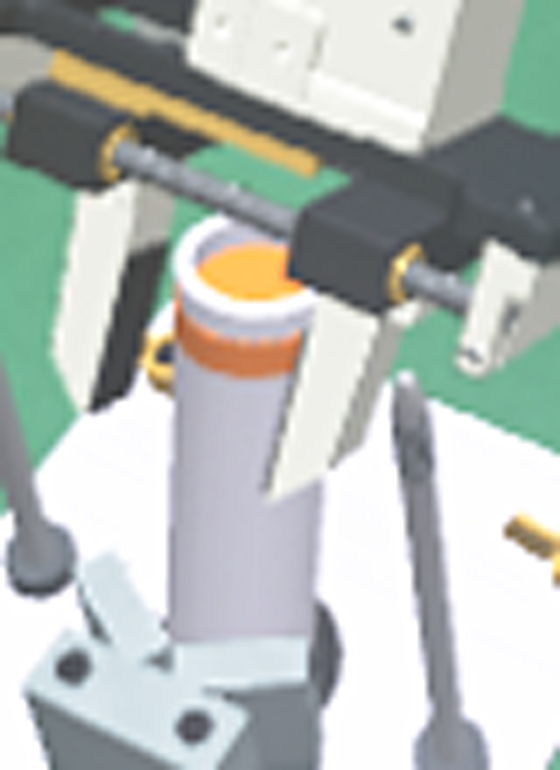

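```bash
python3 - <<'E'
from h import *
o=bot.get_obs();r=R.from_euler('xyz',o['tcp_rot']);p=o['tool_pos']
K,rv,t=par('side');M=cv2.Rodrigues(rv)[0];c=-M.T@t
n=r.apply([0,1,0])
for nm,uv in dict(rail1=(130,150),rail2=(260,212),rail3=(430,285),blkLbot=(75,185),fingLtip=(90,410),blkRbotL=(290,290),blkRbot=(385,310),rimtop=(235,215),rimback=(180,250)).items():
    u=np.array(uv)/7+[150,230];d=M.T@np.linalg.inv(K)@[*u,1]
    q=c+d*((p-c)@n)/(d@n);L=r.inv().apply(q-p);print(nm,'jaw x',L[0].round(1),'behind grasp b',(-L[2]-19).round(1))
E
```

```text
rail1 jaw x 37.4 behind grasp b 51.5
rail2 jaw x -4.2 behind grasp b 49.6
rail3 jaw x -56.0 behind grasp b 49.3
blkLbot jaw x 51.0 behind grasp b 36.1
fingLtip jaw x 30.3 behind grasp b -22.3
blkRbotL jaw x -18.2 behind grasp b 32.7
blkRbot jaw x -45.7 behind grasp b 38.1
rimtop jaw x 2.6 behind grasp b 46.1
rimback jaw x 15.7 behind grasp b 30.8
```

The cause is clear now. At this tool angle the tube's top rim meets the finger blocks, about 36 mm behind the grasp point, so the tube leans on the gripper. Leaning the tool further to θ = −60° gives room for both the rim and the pillars. First I check that this is reachable.

```bash
python3 - <<'E'
from ik import *
q=[-.05,.59,1.6,.68,1.13,-.48]
for s,z,th in [(27,133,-60),(15,133,-60),(0,133,-60),(0,133,-65),(-5,133,-60),(0,133,-50)]:
    q,e=ik(tgt(s,0,z,th),Rt(th),q);print(s,th,q.round(2),round(e,3))
E
python3 -m jog '{"xyz":[[-0.06,-0.12,0],[0,-0.12,0],[0,-0.12,0],[0,-0.12,0],[0,-0.12,0],[0,0,0]],"angular":[[0.83,0.1,-0.08],[0.83,0.05,0],[0.83,0.05,0],[0.83,0.05,0],[0.83,0.05,0],[0,0,0]]}' - >/dev/null; python3 jg.py 27 0 133 -60;python3 - <<'E'
from h import *
grab('side','pics/s12.png');crop('pics/s12.png','pics/s12c.png',130,200,120,140,5)
E
```

```text
27 -60 [-0.25  0.76  1.63  1.    1.38 -0.85] 0.0
15 -60 [-0.23  0.76  1.64  1.01  1.36 -0.85] 0.0
0 -60 [-0.2   0.76  1.65  1.03  1.35 -0.84] 0.0
0 -65 [-0.22  0.8   1.65  1.08  1.41 -0.9 ] 0.0
-5 -60 [-0.19  0.76  1.65  1.04  1.34 -0.84] 0.0
0 -50 [-0.15  0.69  1.64  0.92  1.24 -0.71] 0.0
TCP target [559.2 215.7 123.5]
t 15.45 p [559.4 216.1 125.5] rpy [-2.082 -0.01   0.051] F [ 0.8  0.3 -0.4] w 52.9 q [-0.24  0.75  1.64  1.02  1.38 -0.86]
dxyz units [-0.01 -0.02 -0.1 ]
dang units [-0.12  0.09  0.05]
now grasp s,l,z [26.7, 0.0, 134.8] theta -60.7 lat tilt 0.5
```

View pics/s12c.png

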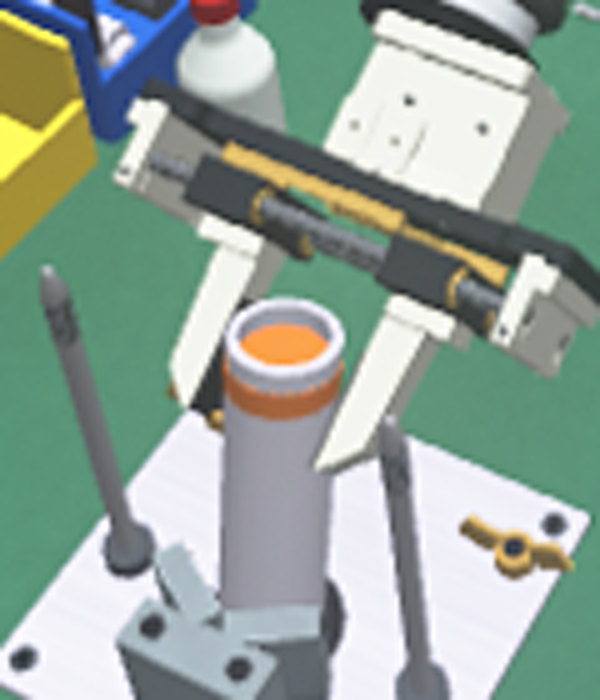

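The tube stays still, leaning about 13° with its foot in the V, and nothing is pressing on it. The pads are now centred on it with good clearance to the blocks. I regrip here.

```bash
python3 -m jog '{"xyz":[[0,0,0],[0,0,0],[0,0,0],[0,0,0]],"angular":[[0,0,0],[0,0,0],[0,0,0],[0,0,0]]}' 1 >/dev/null; python3 jg.py 27 0 133 -60;python3 - <<'E'
from h import *
grab('side','pics/s13.png');crop('pics/s13.png','pics/s13c.png',150,240,90,110,7)
grab('top','pics/t13.png');crop('pics/t13.png','pics/t13c.png',100,140,130,110,6)
E
```

```text
TCP target [559.2 215.7 123.5]
t 15.9 p [559.5 217.9 126.8] rpy [-2.093 -0.014  0.055] F [-0.1  0.3 -4.1] w 43.1 q [-0.23  0.75  1.64  1.02  1.37 -0.85]
dxyz units [-0.01 -0.11 -0.17]
dang units [-0.02  0.14  0.01]
now grasp s,l,z [24.8, 0.2, 136.3] theta -60.1 lat tilt 0.5
```

View pics/s13c.png

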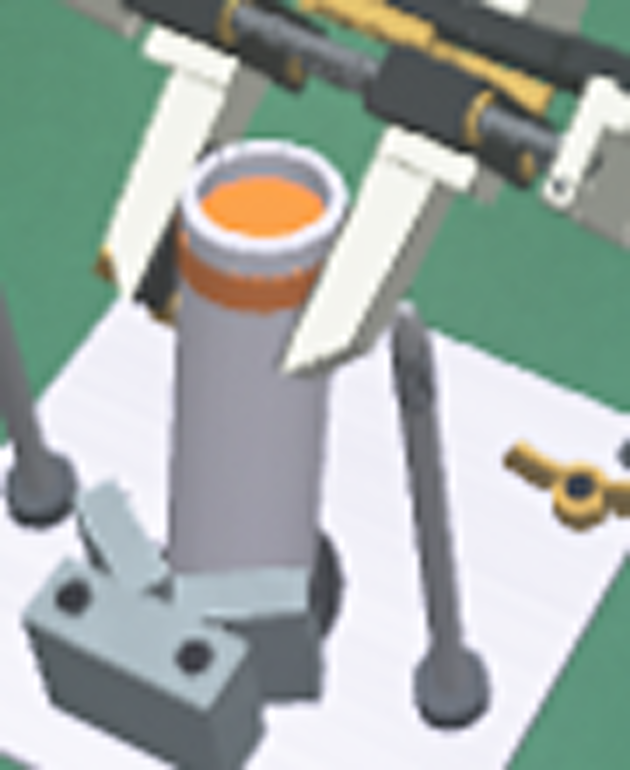

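View pics/t13c.png

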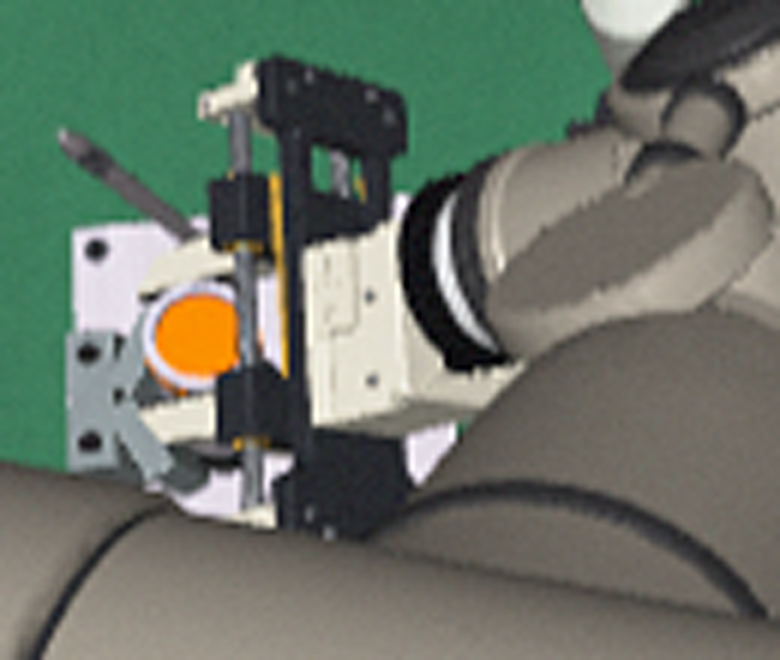

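```bash
python3 - <<'E'
from jg import *
J=np.array([*O,0])
q=tri({'top':(133,196.2),'side':(187.9,268.3)});print(q,(q-J)@X,(q-J)@YY,q[2])
print('top proj of tri',proj('top',q),proj('side',q))
print('expected upright',proj('top',J+158*Z),proj('side',J+158*Z))
E
```

```text
[558.46200458 190.17654646 158.16234004] 35.95969779833662 -2.146714298882451 158.1623400404303
top proj of tri [[133.16021254 196.59064866]] [[187.39935568 268.11804495]]
expected upright [[118.03829704 197.29828197]] [[175.51020402 282.12903746]]
```

```bash
python3 - <<'E'
from jg import *
J=np.array([*O,0])
im=cv2.imread('pics/s13.png');im=cv2.resize(im[240:350,150:240],None,fx=7,fy=7,interpolation=cv2.INTER_CUBIC)
def circ(c,u,col):
    e1=np.cross(u,YY);pts=[c+22*(np.cos(a)*e1+np.sin(a)*YY) for a in np.linspace(0,6.28,40)]
    cv2.polylines(im,[((proj('side',np.array(pts))-[150,240]+.5)*7).astype(int)],True,col,1)
circ(J+36*X-2*YY+158*Z,Z,(0,0,255));circ(J+36*X-2*YY+8*Z,Z,(0,0,255))
c=np.radians(76);u=np.cos(c)*X+np.sin(c)*Z;f=J+(-25.4+22*np.sqrt(1/3+np.sin(c)**2))*X-1*YY+(8+22*np.cos(c))*Z
circ(f,u,(255,0,0));circ(f+150*u,u,(255,0,0));circ(f+75*u,u,(255,0,0))
circ(J+36*X-2*YY+83*Z,Z,(0,0,255))
cv2.imwrite('pics/ov.png',im)
E
```

```text
(no output)
```

View pics/ov.png

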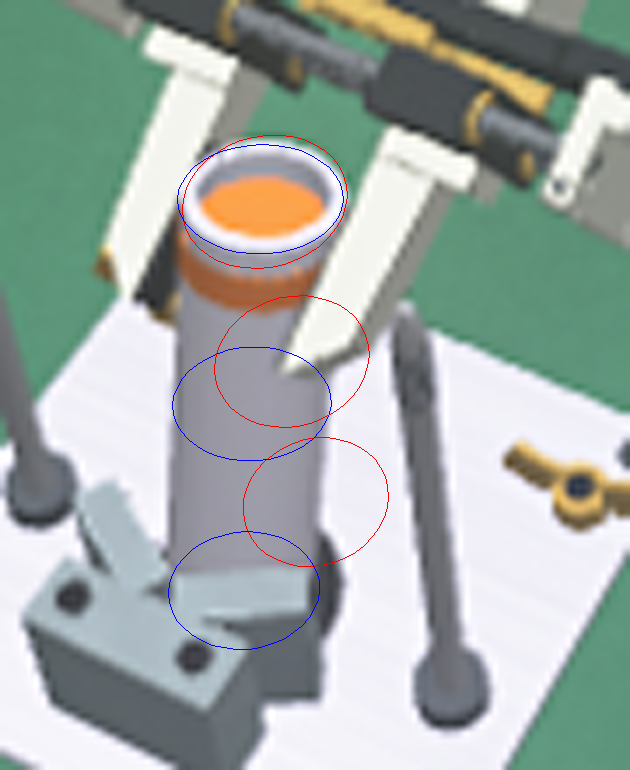

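The overlay settles it. A 76° cylinder with its foot in the V (blue) fits the image exactly, and an upright one at s = 36 does not. The tube is now gripped 23 mm below its top at θ = −60°, so I bring it upright.

```bash
python3 -m jog '{"xyz":[[0,0.25,0.02],[-0.01,0.25,0.02],[-0.01,0.25,0],[0,0,0]],"angular":[[0,0,0],[0,0,0],[0,0,0],[0,0,0]]}' - >/dev/null; python3 jg.py 10 0 136.5 -60; python3 -m jog '{"xyz":[[-0.01,0.25,-0.02],[-0.01,0.2,-0.03],[0,0,0]],"angular":[[0,0,0],[0,0,0],[0,0,0]]}' - >/dev/null; python3 jg.py -5 0 135 -60;python3 - <<'E'
from h import *
grab('side','pics/s14.png');crop('pics/s14.png','pics/s14c.png',150,240,90,110,7)
E
```

```text
TCP target [558.2 232.6 127. ]
t 16.4 p [558.9 233.8 127.8] rpy [-2.094 -0.015  0.055] F [-0.2 -1.6 -3.3] w 43.3 q [-0.21  0.74  1.65  1.03  1.35 -0.84]
dxyz units [-0.03 -0.06 -0.04]
dang units [-0.02  0.14  0.01]
now grasp s,l,z [8.9, 0.6, 137.3] theta -60.1 lat tilt 0.5
TCP target [557.4 247.6 125.5]
t 16.7 p [558.4 243.9 127.4] rpy [-2.092 -0.015  0.055] F [-0.2 -1.4 -1.8] w 43.6 q [-0.19  0.74  1.65  1.05  1.34 -0.84]
dxyz units [-0.05  0.18 -0.09]
dang units [-0.03  0.14  0.  ]
now grasp s,l,z [-1.3, 0.7, 136.8] theta -60.1 lat tilt 0.4
```

View pics/s14c.png

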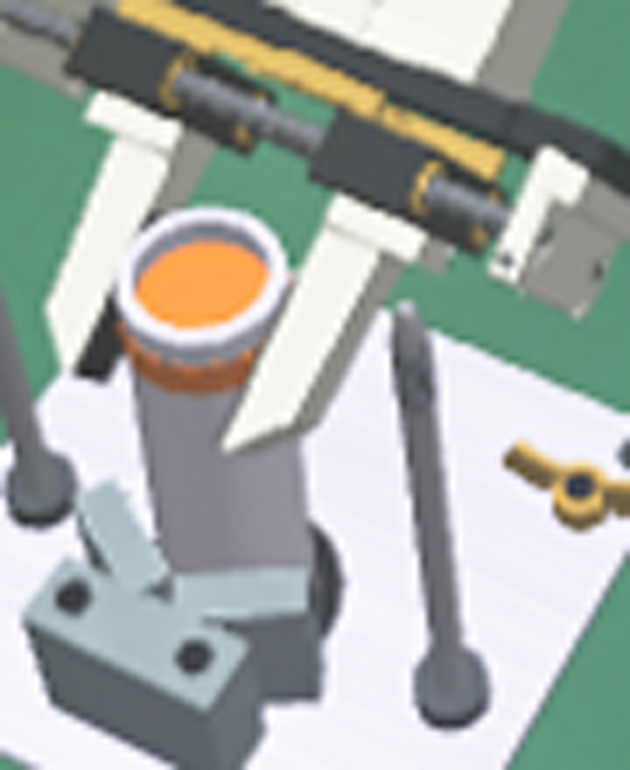

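Nearly upright. An overlay tells how much lean is left.

```bash
cat > ov.py <<'E'
from jg import *
def ov(src,dst,phis,x0=150,y0=240,w=90,h=110,sc=7):
    J=np.array([*O,0]);im=cv2.imread(src);im=cv2.resize(im[y0:y0+h,x0:x0+w],None,fx=sc,fy=sc,interpolation=cv2.INTER_CUBIC)
    for ph,col in phis:
        c=np.radians(ph);u=np.cos(c)*X+np.sin(c)*Z;f=J+(-25.4+22*np.sqrt(1/3+np.sin(c)**2))*X-1*YY+(8+22*np.cos(c))*Z
        e1=np.cross(u,YY)
        for k in (0,75,150):
            pts=[f+k*u+22*(np.cos(a)*e1+np.sin(a)*YY) for a in np.linspace(0,6.28,40)]
            cv2.polylines(im,[((proj('side',np.array(pts))-[x0,y0]+.5)*sc).astype(int)],True,col,1)
    cv2.imwrite(dst,im)
E
python3 -c "
from ov import *
ov('pics/s14.png','pics/ov14.png',[(90,(0,0,255)),(85,(255,0,0))])"
```

```text
(no output)
```

View pics/ov14.png

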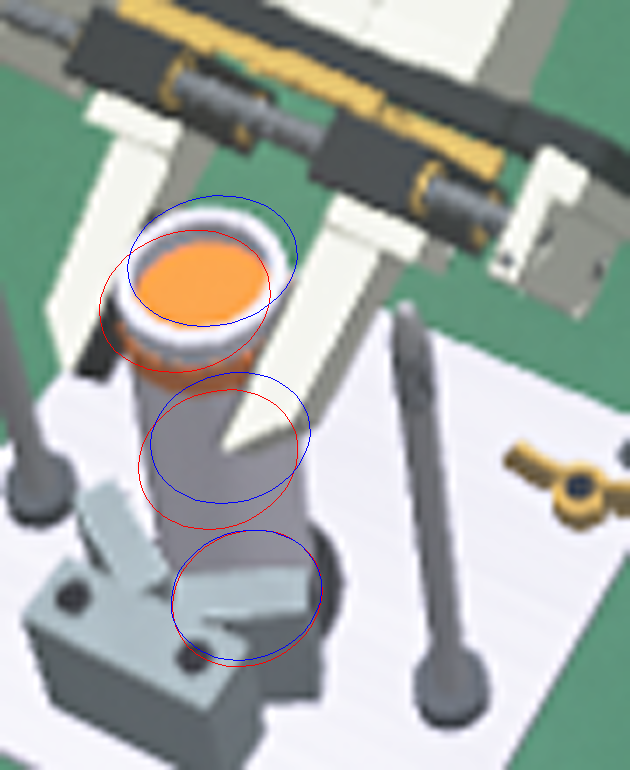

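About 2.5–3° of lean remains. I push about 6 mm further and lower slightly until it is against the V.

```bash
python3 -m jog '{"xyz":[[-0.02,0.18,-0.02],[-0.02,0.18,-0.04],[0,0,0]],"angular":[[0,0,0],[0,0,0],[0,0,0]]}' - >/dev/null; python3 jg.py -8 0 135 -60; python3 -m jog '{"xyz":[[-0.01,0.15,-0.04],[0,0,0]],"angular":[[0,0,0],[0,0,0]]}' - >/dev/null; python3 jg.py -8 0 135 -60; python3 -c "
from ov import *
grab('side','pics/s15.png')
ov('pics/s15.png','pics/ov15.png',[(90,(0,0,255))])"
```

```text
TCP target [557.2 250.6 125.5]
t 17.05 p [558.1 251.4 126.7] rpy [-2.092 -0.016  0.054] F [-0.5 -1.5 -0.2] w 43.6 q [-0.18  0.74  1.65  1.06  1.33 -0.84]
dxyz units [-0.04 -0.04 -0.06]
dang units [-0.03  0.15  0.01]
now grasp s,l,z [-8.7, 0.7, 136.1] theta -60.2 lat tilt 0.5
TCP target [557.2 250.6 125.5]
t 17.25 p [558.4 254.1 127. ] rpy [-2.091 -0.017  0.054] F [-2.  -2.1 -2.8] w 43.8 q [-0.17  0.74  1.65  1.06  1.33 -0.84]
dxyz units [-0.06 -0.17 -0.07]
dang units [-0.04  0.16  0.02]
now grasp s,l,z [-11.4, 1.2, 136.4] theta -60.2 lat tilt 0.6
```

View pics/ov15.png

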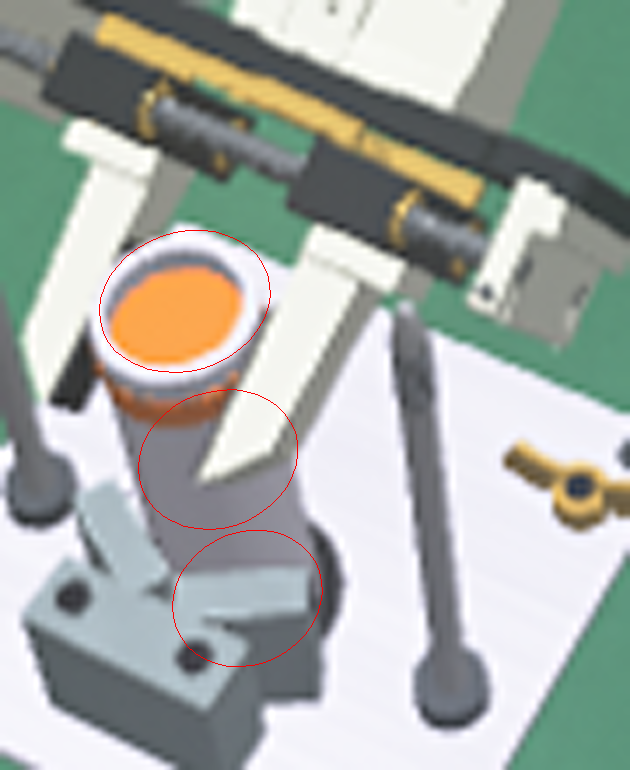

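Upright to within about 1°. I press it down gently to seat the foot, then release.

```bash
python3 -m jog '{"xyz":[[-0.03,-0.05,-0.15],[0,0,-0.1]],"angular":[[0,0,0],[0,0,0]]}' - >/dev/null; python3 st.py;python3 -m jog '{"xyz":[[0,0,-0.1],[0,0,-0.05]],"angular":[[0,0,0],[0,0,0]]}' - >/dev/null; python3 st.py; python3 -m jog '{"xyz":[[0,0,0],[0,0,0],[0,0,0],[0,0,0]],"angular":[[0,0,0],[0,0,0],[0,0,0],[0,0,0]]}' -0.3 >/dev/null; python3 jg.py -8 0 135 -60; python3 -c "
from ov import *
grab('side','pics/s16.png')
ov('pics/s16.png','pics/ov16.png',[(90,(0,0,255))])"
```

```text
t 17.5 p [558.7 254.1 127. ] rpy [-2.082 -0.021  0.054] F [-2.8 -5.3  9.6] w 43.6 q [-0.17  0.75  1.65  1.07  1.33 -0.85]
t 17.7 p [558.6 254.5 127.2] rpy [-2.076 -0.022  0.054] F [-2.8 -4.7  4.4] w 43.3 q [-0.18  0.75  1.65  1.07  1.34 -0.86]
TCP target [557.2 250.6 125.5]
t 18.1 p [558.6 255.2 127.1] rpy [-2.075 -0.022  0.054] F [0.4 0.6 0.4] w 59.5 q [-0.17  0.75  1.65  1.07  1.34 -0.86]
dxyz units [-0.07 -0.23 -0.08]
dang units [-0.19  0.2   0.01]
now grasp s,l,z [-12.3, 1.4, 136.3] theta -61.1 lat tilt 0.7
```

View pics/ov16.png

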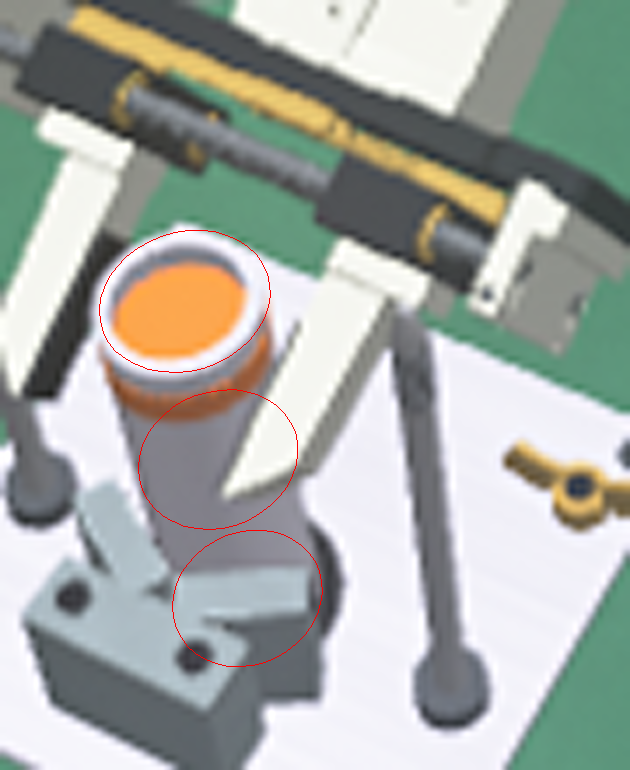

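The tube has settled: the rim matches the upright outline and the tool reads no load. I retreat along the tool axis.

```bash
python3 -m jog '{"xyz":[[0.04,-0.7,0.4],[0.04,-0.87,0.5],[0.04,-0.87,0.5],[0.04,-0.87,0.5],[0.04,-0.87,0.5],[0,-0.9,0.6],[0,-0.9,0.6],[0,-0.9,0.5]],"angular":[[0,0,0],[0,0,0],[0,0,0],[0,0,0],[0,0,0],[-0.5,0,0],[-0.8,0,0],[-0.8,0,0]]}' - >/dev/null; python3 st.py; python3 -c "
from ov import *
grab('side','pics/s17.png')
ov('pics/s17.png','pics/ov17.png',[(90,(0,0,255))],x0=110,y0=220,w=150,h=150,sc=5)
grab('top','pics/t17.png');crop('pics/t17.png','pics/t17c.png',100,150,100,110,6)
"
```

```text
t 18.95 p [560.8 106.6 211.4] rpy [-2.301e+00 -1.000e-03  5.400e-02] F [-0.4  0.4  0.1] w 59.6 q [-0.35  0.57  1.51  0.76  1.5  -0.64]
```

View pics/ov17.png

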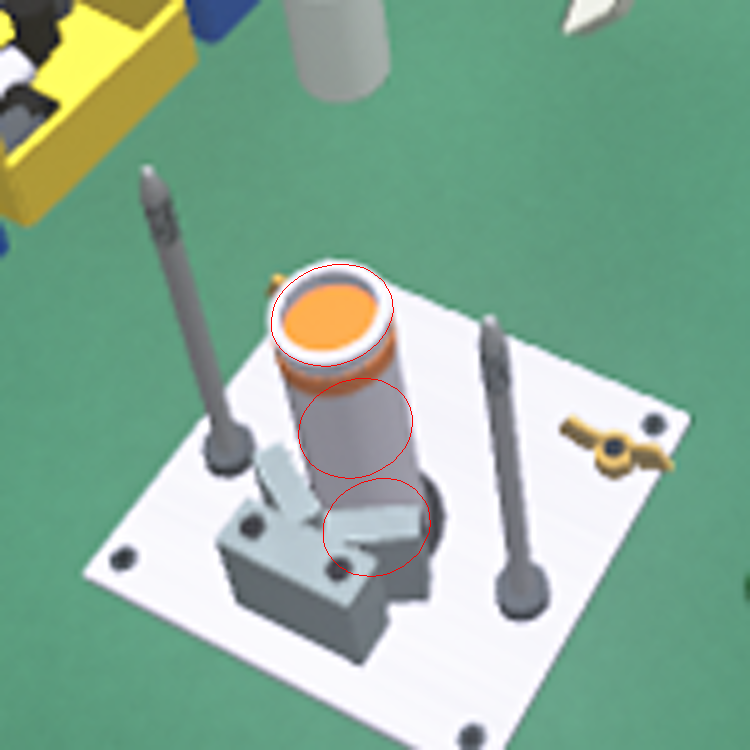

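View pics/t17c.png

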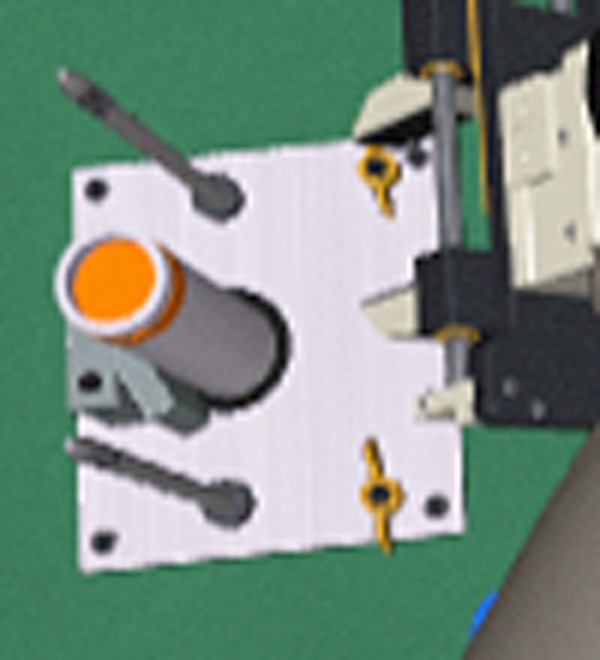

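The top view puts the rim at (119.2,197.8) against (118.0,197.3) expected. The tube stands upright on the pad and both nuts are untouched. Next is the plate.

```bash
cat > pg.py <<'E'
import sys;from h import *;from st import st
g0=np.array([512.,-392.2,83.4]);yaw=.134;til=.45
Rp=R.from_euler('z',yaw)*R.from_euler('y',-til);M=Rp.as_matrix()
Rt=R.from_matrix(np.c_[-M[:,1],-M[:,0],-M[:,2]]);d=-M[:,2]
def T(back,dx=0,dy=0): return g0+(19-back)*d+dx*M[:,0]+dy*M[:,1]
if __name__=='__main__':
    b=float(sys.argv[1]);t=T(b);print('T',t.round(1));st(t,Rt)
    o=bot.get_obs();r=R.from_euler('xyz',o['tcp_rot']);gg=o['tool_pos']-19*r.apply([0,0,1])-g0;print('grasp err plate x,y,z',(M.T@gg).round(1))
E
python3 pg.py 100
python3 -c "
from ik import *
import pg
q=[-.7,.4,1.5,0,1.2,.6]
for b in(100,0):
    q,e=ik(pg.T(b),pg.Rt,q);print(q.round(2),e)
"
```

```text
T [ 477.1 -396.9  156.3]
t 19.05 p [562.3 106.8 213.9] rpy [-2.302 -0.008  0.054] F [2.2 0.1 0.3] w 59.9 q [-0.35  0.57  1.5   0.76  1.5  -0.64]
dxyz units [ -4.26 -25.19  -2.88]
dang units [ -3.1    2.67 -14.06]
grasp err plate x,y,z [166.1 473.7  78.8]
[-1.03  0.47  1.64  0.53  0.92  0.1 ] 2.190450413347396e-28
[-0.96  0.62  1.66  0.61  0.74  0.04] 7.50506256897573e-28
```

```bash
python3 -m jog '{"xyz":[[0,-1,0.3],[-0.2,-1,0.1],[-0.2,-1,0],[-0.2,-1,0],[-0.2,-1,0],[-0.2,-1,0],[-0.2,-1,0],[-0.2,-1,0],[-0.2,-1,0],[-0.2,-1,0]],"angular":[[-0.15,0.13,-0.7],[-0.15,0.13,-0.7],[-0.15,0.13,-0.7],[-0.15,0.13,-0.7],[-0.15,0.13,-0.7],[-0.15,0.13,-0.7],[-0.15,0.13,-0.7],[-0.15,0.13,-0.7],[-0.15,0.13,-0.7],[-0.15,0.13,-0.7]]}' - >/dev/null; python3 pg.py 100
```

```text
T [ 477.1 -396.9  156.3]
t 20.05 p [520.2 -95.5 215.9] rpy [-2.477  0.091 -0.713] F [0.5 0.5 0.5] w 59.6 q [-0.72  0.35  1.75  0.71  1.23 -0.29]
dxyz units [ -2.16 -15.07  -2.98]
dang units [-1.77  1.42 -6.78]
grasp err plate x,y,z [100.  284.2 115.3]
```

```bash
python3 -m jog '{"xyz":[[-0.15,-1,0],[-0.15,-1,0],[-0.15,-1,0],[-0.15,-1,0],[-0.15,-1,0],[-0.15,-1,-0.1],[-0.15,-1,-0.2],[-0.15,-1,-0.2],[-0.15,-1,-0.2],[-0.15,-1,-0.2]],"angular":[[-0.18,0.14,-0.68],[-0.18,0.14,-0.68],[-0.18,0.14,-0.68],[-0.18,0.14,-0.68],[-0.18,0.14,-0.68],[-0.18,0.14,-0.68],[-0.18,0.14,-0.68],[-0.18,0.14,-0.68],[-0.18,0.14,-0.68],[-0.18,0.14,-0.68]]}' - >/dev/null; python3 pg.py 100
```

```text
T [ 477.1 -396.9  156.3]
t 21.05 p [ 482.9 -297.3  187.9] rpy [-2.692  0.021 -1.47 ] F [-0.4  1.  -0.7] w 59.8 q [-0.91  0.32  1.78  0.51  0.88  0.27]
dxyz units [-0.29 -4.98 -1.58]
dang units [-0.2  -0.03  0.32]
grasp err plate x,y,z [ 30.9  97.8 120.1]
```

```bash
python3 -m jog '{"xyz":[[-0.05,-1,-0.3],[-0.05,-1,-0.3],[-0.05,-1,-0.3],[-0.05,-0.9,-0.3],[-0.05,-0.7,-0.2],[0,0,0]],"angular":[[-0.1,0,0.2],[-0.1,0,0.1],[0,0,0],[0,0,0],[0,0,0],[0,0,0]]}' - >/dev/null; python3 pg.py 100; python3 - <<'E'
from h import *
K,r,t=par('wrist');pp=(K,r,t)
im=grab('wrist','pics/w5.png')
import pg
for nm,P in dict(top=(0,0,52),c1=(13,13,52),c2=(13,-13,52),c3=(-13,-13,52),c4=(-13,13,52),h1=(0,72,12),h2=(0,-72,12)).items():
    print(nm,proj('',pg.g0+pg.M@(np.array(P)-[0,0,36]),pp).round(0))
E
```

```text
T [ 477.1 -396.9  156.3]
t 21.65 p [ 474.6 -388.7  151.6] rpy [-2.697  0.017 -1.438] F [ 0.6  0.6 -0.2] w 59.8 q [-1.02  0.47  1.65  0.53  0.92  0.12]
dxyz units [ 0.13 -0.41  0.24]
dang units [-0.16 -0.07  0.01]
grasp err plate x,y,z [-3.2  8.2 96.3]
top [[269. 201.]]
c1 [[250. 184.]]
c2 [[288. 183.]]
c3 [[287. 219.]]
c4 [[251. 219.]]
h1 [[180. 185.]]
h2 [[357. 185.]]
```

View pics/w5.png

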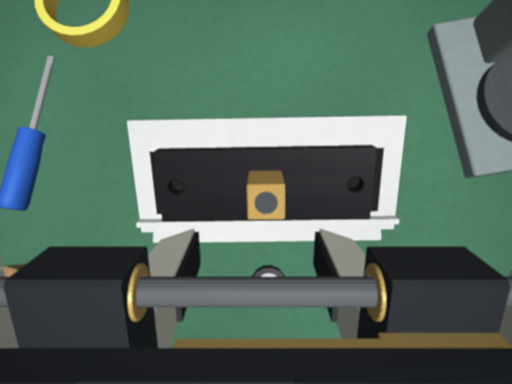

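The wrist view shows the block top at (266,203), predicted (269,201), and the holes at (176,186) and (356,184), predicted (180,185) and (357,185). That is about 1.5 mm off along plate y, so I shift by that and approach along the plate normal.

```bash
sed -i 's/512.,-392.2,83.4/511.8,-390.8,83.4/' pg.py; python3 -m jog '{"xyz":[[0.15,-0.35,0.1],[0.35,0.05,-0.72],[0.35,0.05,-0.72],[0.35,0.05,-0.72],[0,0,0]],"angular":[[-0.16,-0.07,0],[0,0,0],[0,0,0],[0,0,0],[0,0,0]]}' - >/dev/null; python3 pg.py 0
```

```text
T [ 520.  -389.7   66.3]
t 22.2 p [ 500.9 -389.5  111.9] rpy [-2.689 -0.004 -1.435] F [-0.   0.1 -0.6] w 59.5 q [-0.98  0.54  1.66  0.57  0.82  0.08]
dxyz units [ 0.96 -0.01 -2.28]
dang units [ 0.04  0.03 -0.02]
grasp err plate x,y,z [ 2.8  2.8 49.3]
```

```bash
python3 -m jog '{"xyz":[[0.3,0,-0.7],[0.3,0,-0.7],[0.3,0,-0.6],[0,0,0]],"angular":[[0,0,0],[0,0,0],[0,0,0],[0,0,0]]}' - >/dev/null; python3 pg.py 0
```

```text
T [ 520.  -389.7   66.3]
t 22.6 p [ 521.  -389.2   70.9] rpy [-2.687 -0.007 -1.434] F [-0.8 -0.1  0.4] w 59.8 q [-0.95  0.61  1.65  0.61  0.74  0.05]
dxyz units [-0.05 -0.02 -0.23]
dang units [ 0.06  0.05 -0.03]
grasp err plate x,y,z [2.9 0.4 3.7]
```

```bash
python3 -m jog '{"xyz":[[-0.08,0,-0.18],[0,0,0]],"angular":[[0.06,0.05,-0.03],[0,0,0]]}' - >/dev/null; python3 pg.py 0;python3 -m jog '{"xyz":[[0,0,0],[0,0,0],[0,0,0],[0,0,0],[0,0,0]],"angular":[[0,0,0],[0,0,0],[0,0,0],[0,0,0],[0,0,0]]}' 1 >/dev/null; python3 pg.py 0
```

```text
T [ 520.  -389.7   66.3]
t 22.8 p [ 519.4 -389.1   66.6] rpy [-2.692e+00  1.000e-03 -1.437e+00] F [-0.3 -0.1 -0.5] w 59.4 q [-0.95  0.62  1.65  0.61  0.74  0.05]
dxyz units [ 0.03 -0.03 -0.02]
dang units [-0.01 -0.01 -0.  ]
grasp err plate x,y,z [-0.3  0.7  0.5]
T [ 520.  -389.7   66.3]
t 23.3 p [ 519.1 -390.    68.1] rpy [-2.691e+00 -1.000e-03 -1.437e+00] F [-3.4 -0.4  1.6] w 26.0 q [-0.96  0.62  1.65  0.61  0.74  0.05]
dxyz units [ 0.04  0.01 -0.09]
dang units [0.01 0.   0.01]
grasp err plate x,y,z [-0.  -0.1  2.1]
```

The block is gripped at 26.0 mm. I lift off and check the hold.

```bash
python3 -m jog '{"xyz":[[0,0,0.3],[0,0,0.5],[0,0,0.8],[0,0,0.9],[0,0,0.9],[0,0,0.9],[0,0,0]],"angular":[[0,0,0],[0,0,0],[0,0,0],[0,0,0],[0,0,0],[0,0,0],[0,0,0]]}' - >/dev/null; python3 st.py; python3 - <<'E'
from h import *
grab('side','pics/s20.png');crop('pics/s20.png','pics/s20c.png',250,60,140,150,5)
E
```

```text
t 24.0 p [ 517.3 -388.3  158. ] rpy [-2.696  0.003 -1.437] F [ 0.6 -0.4 -2.7] w 25.6 q [-0.96  0.5   1.57  0.5   0.92  0.2 ]
```

View pics/s20c.png

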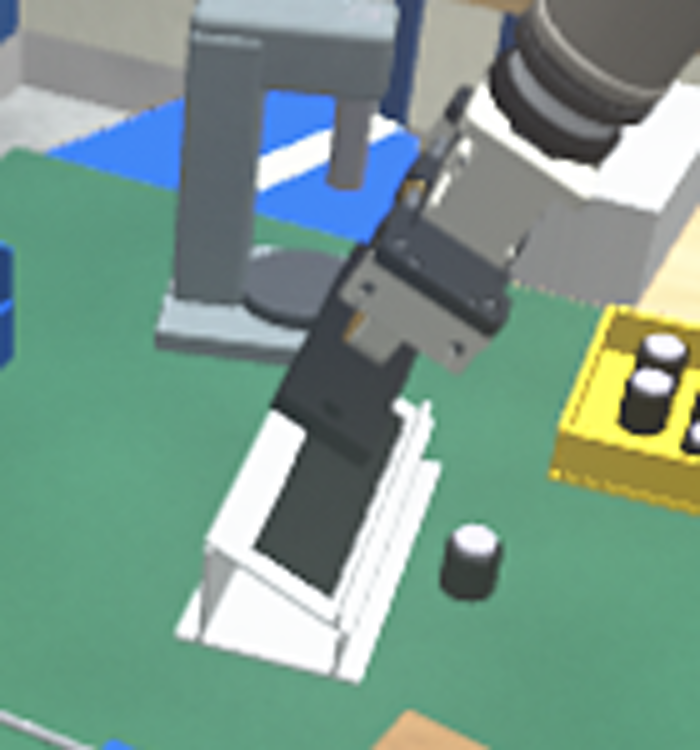

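The plate is held firmly (25.6 mm opening, about 2.7 N). I carry it high towards the jig while levelling it.

```bash
python3 jg.py 0 0 280 0 | tail -4; python3 -m jog '{"xyz":[[0,0.4,1],[0,0.7,0.9],[0,0.9,0.8],[0.05,1,0.6],[0.05,1,0.6],[0.05,1,0.6],[0.05,1,0.3],[0.05,1,0.2],[0.05,1,0.1],[0.05,1,0]],"angular":[[0.05,-0.1,0.4],[0.1,-0.1,0.5],[0.13,-0.1,0.6],[0.13,-0.1,0.6],[0.13,-0.1,0.6],[0.13,-0.1,0.6],[0.13,-0.1,0.6],[0.13,-0.1,0.6],[0.13,-0.1,0.6],[0.13,-0.1,0.6]]}' - >/dev/null; python3 jg.py 0 0 280 0
```

```text
t 24.05 p [ 516.7 -387.7  156.3] rpy [-2.697  0.005 -1.437] F [ 0.3 -0.3 -3.8] w 26.2 q [-0.96  0.5   1.57  0.5   0.92  0.2 ]
dxyz units [ 2.09 30.7   5.23]
dang units [-3.62  2.93 14.01]
now grasp s,l,z [611.3, -84.2, 173.5] theta -2.4 lat tilt 24.6
TCP target [558.6 226.2 261. ]
t 25.05 p [ 518.6 -199.3  249.5] rpy [-2.554  0.09  -0.811] F [ 0.8  0.5 -3. ] w 26.0 q [-0.84  0.38  1.56  0.6   1.35 -0.18]
dxyz units [ 2.   21.27  0.57]
dang units [-5.71  1.33  8.28]
now grasp s,l,z [430.5, -70.7, 265.3] theta -26.7 lat tilt 21.4
```

```bash
python3 -m jog '{"xyz":[[0.1,1,0.1],[0.1,1,0.1],[0.1,1,0.1],[0.1,1,0.1],[0.1,1,0.1],[0.1,1,0.1],[0.1,1,0],[0.1,1,0],[0.1,1,0],[0.1,1,0]],"angular":[[-0.5,0.12,0.72],[-0.5,0.12,0.72],[-0.5,0.12,0.72],[-0.5,0.12,0.72],[-0.5,0.12,0.72],[-0.5,0.12,0.72],[-0.5,0.12,0.72],[-0.5,0.12,0.72],[-0.5,0.12,0.72],[-0.5,0.12,0.72]]}' - >/dev/null; python3 jg.py 0 0 280 0
```

```text
TCP target [558.6 226.2 261. ]
t 26.05 p [534.3   7.6 248.7] rpy [-3.089  0.005 -0.037] F [-0.3  0.4 -3.5] w 25.6 q [-0.16  0.35  1.46  0.05  1.35 -0.13]
dxyz units [ 1.22 10.93  0.61]
dang units [-0.5  -0.05  0.89]
now grasp s,l,z [218.0, -36.5, 267.7] theta -3.0 lat tilt -0.0
```

```bash
python3 -m jog '{"xyz":[[0.12,1,0.15],[0.12,1,0.1],[0.12,1,0.1],[0.12,1,0.1],[0.12,1,0.1],[0.12,1,0],[0.12,1,0],[0.12,1,0],[0.12,0.9,0],[0,0,0]],"angular":[[-0.1,0,0.15],[-0.1,0,0.15],[-0.1,0,0.15],[-0.1,0,0.15],[-0.1,0,0.15],[0,0,0.1],[0,0,0],[0,0,0],[0,0,0],[0,0,0]]}' - >/dev/null; python3 jg.py 0 0 280 0
```

```text
TCP target [558.6 226.2 261. ]
t 27.05 p [551.  199.2 245.9] rpy [-3.14   0.029  0.066] F [ 1.  -1.5 -3.6] w 26.2 q [0.21 0.46 1.29 0.01 1.42 0.15]
dxyz units [0.38 1.35 0.76]
dang units [-0.   -0.28 -0.1 ]
now grasp s,l,z [26.6, -8.6, 264.8] theta -0.1 lat tilt -1.7
```

```bash
python3 -m jog '{"xyz":[[0.38,0.7,0.2],[0,0.65,0],[0,0,0]],"angular":[[0,-0.28,-0.1],[0,0,0],[0,0,0]]}' - >/dev/null; python3 jg.py 0 0 268 0; python3 - <<'E'
from h import *
K,r,t=par('wrist');np.savez('w6.npz',K=K,r=r,t=t)
grab('wrist','pics/w6.png')
grab('side','pics/s21.png');crop('pics/s21.png','pics/s21c.png',110,180,150,150,5)
E
```

```text
TCP target [558.6 226.2 249. ]
t 27.35 p [557.3 226.1 246.3] rpy [3.14  0.006 0.056] F [ 0.3  0.  -3.6] w 25.7 q [0.26 0.48 1.26 0.   1.41 0.2 ]
dxyz units [0.07 0.01 0.13]
dang units [ 0.02 -0.06 -0.01]
now grasp s,l,z [0.0, -1.2, 265.3] theta 0.1 lat tilt -0.4
```

View pics/w6.png

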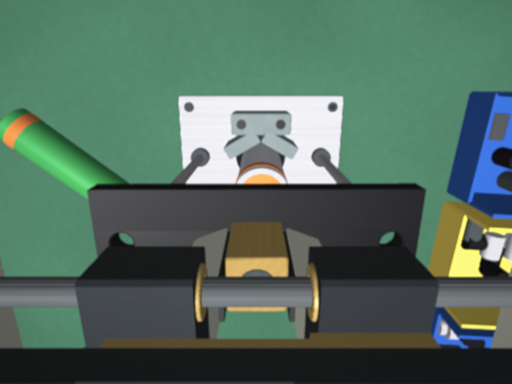

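View pics/s21c.png

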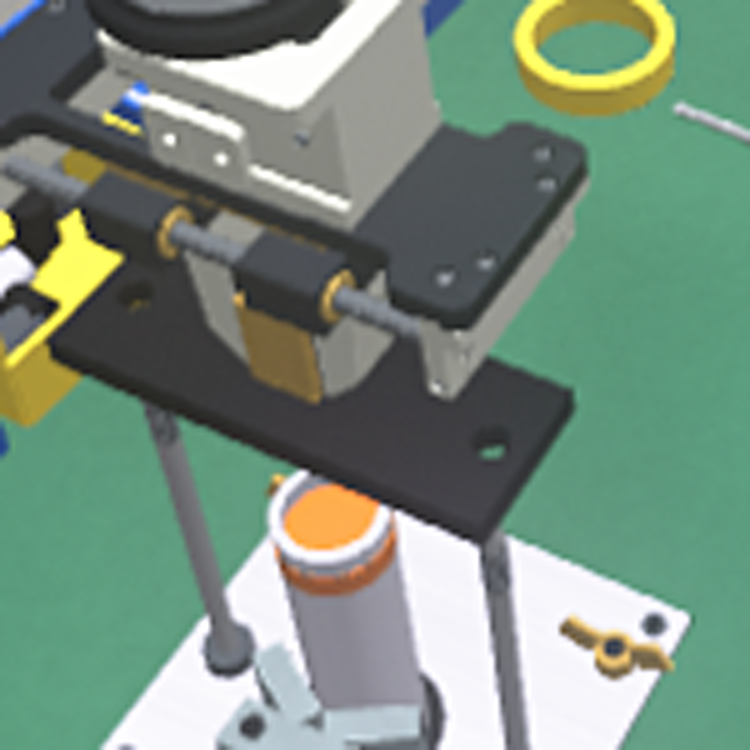

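```bash
python3 - <<'E'
from jg import *
J=np.array([*O,0])
o=bot.get_obs();r=R.from_euler('xyz',o['tcp_rot']);g=o['tool_pos']-19*r.apply([0,0,1])
f=lambda P:[round(float(v),1) for v in ((P-J)@X,(P-J)@YY)]
print('TCP s,l',f(g))
for z in (237.5,239.5,241.5):
    print(z,'side holes',[f(q) for q in back('side',[(137,238.2),(208.2,268.2)],z)])
W=np.load('w6.npz');pp=(W['K'],W['r'],W['t'])
for z in (237.5,239.5,241.5): print(z,'wrist holes',[f(q) for q in back('',[(122,240),(391,240)],z,pp)])
print('tips side',[f(q) for q in back('side',[(139.4,254.4),(207.8,284.4)],199)])
a=np.array([67,75])/6+[100,150];b=np.array([72,445])/6+[100,150]
print('tips top',[f(q) for q in back('top',[a,b],199)], 'tri',[(*f(q),q[2].round(1)) for q in (tri({'side':(139.4,254.4),'top':a}),tri({'side':(207.8,284.4),'top':b}))])
E
python3 - <<'E'
from h import *
crop('pics/s17.png','pics/s17t.png',125,245,100,50,8)
crop('pics/w6.png','pics/w6c.png',80,170,350,100,2)
E
```

```text
TCP s,l [1.3, -1.0]
237.5 side holes [[4.4, 72.3], [4.5, -72.9]]
239.5 side holes [[3.2, 70.8], [3.3, -73.8]]
241.5 side holes [[2.0, 69.4], [2.0, -74.7]]
237.5 wrist holes [[1.0, -76.4], [0.3, 71.8]]
239.5 wrist holes [[0.0, -75.5], [-0.6, 70.9]]
241.5 wrist holes [[-1.0, -74.6], [-1.6, 70.0]]
tips side [[-1.0, 71.7], [-1.1, -72.4]]
tips top [[0.7, 74.0], [0.2, -70.7]] tri [(0.2, 74.0, np.float64(196.9)), (-0.2, -71.1, np.float64(197.4))]
```

View pics/s17t.png

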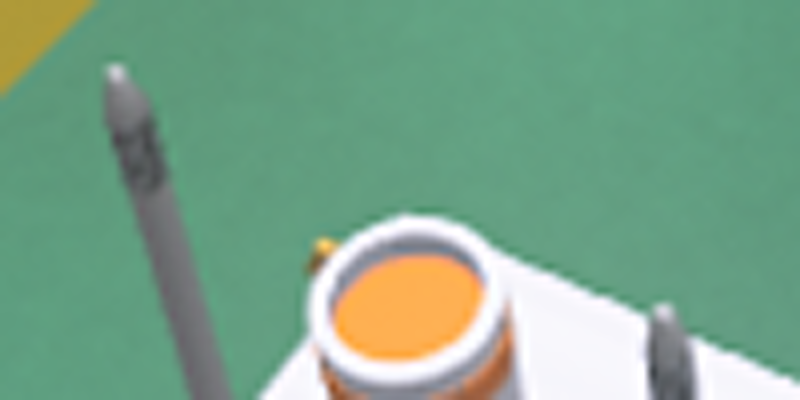

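View pics/w6c.png

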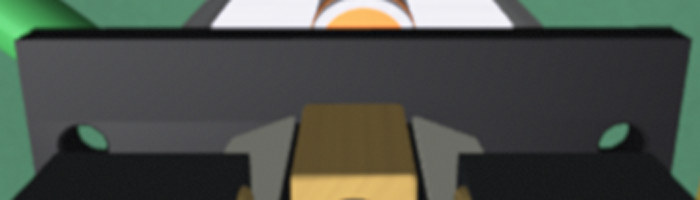

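The side view shows both holes, at (137,238) and (208,268). Against the tips from the same camera they are about 2–4 mm towards +s and 1–2 mm towards −l. I correct half-way, lower to just above the tips and look again.

```bash
python3 -m jog '{"xyz":[[0.08,0.13,-0.4],[0,0,-0.4],[0,0,-0.3],[0,0,0]],"angular":[[0.02,-0.06,0],[0,0,0],[0,0,0],[0,0,0]]}' - >/dev/null; python3 jg.py -2.5 1.5 241 0; python3 - <<'E'
from h import *
K,r,t=par('wrist');np.savez('w7.npz',K=K,r=r,t=t)
grab('wrist','pics/w7.png');crop('pics/w7.png','pics/w7c.png',80,150,350,110,2)
grab('side','pics/s22.png');crop('pics/s22.png','pics/s22c.png',110,210,120,90,6)
E
```

```text
TCP target [560.  228.8 222. ]
t 27.85 p [558.9 225.3 221.8] rpy [3.14e+00 1.00e-03 5.40e-02] F [ 0.4 -0.5 -4.3] w 26.0 q [ 0.26  0.49  1.3  -0.    1.35  0.2 ]
dxyz units [0.05 0.18 0.01]
dang units [ 0.01 -0.01  0.02]
now grasp s,l,z [0.9, 0.2, 240.8] theta 0.1 lat tilt -0.1
```

View pics/w7c.png

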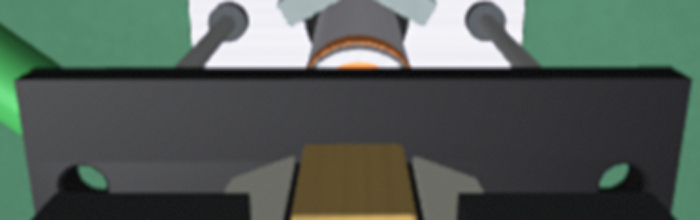

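View pics/s22c.png

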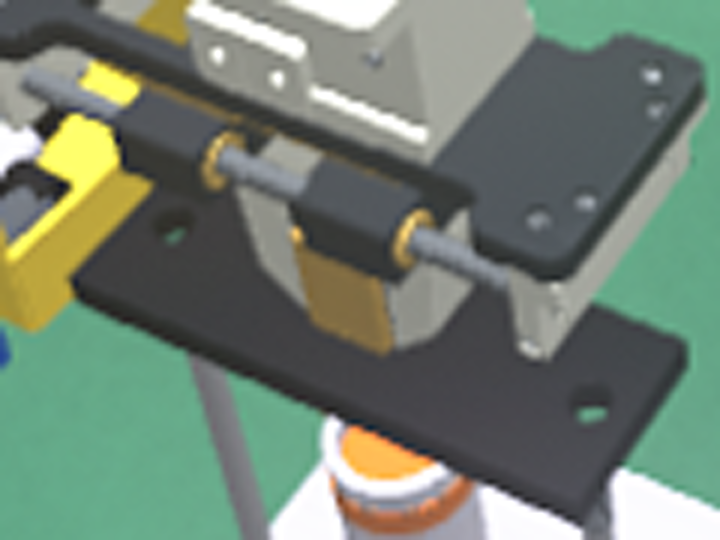

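```bash
python3 - <<'E'
from jg import *
J=np.array([*O,0])
f=lambda P:[round(float(v),1) for v in ((P-J)@X,(P-J)@YY)]
for z in (213,215,217,219): print(z,'holes',[f(q) for q in back('side',[(138.8,247),(208.7,277.2)],z)])
print('tips',[f(q) for q in back('side',[(139.3,254),(207.8,284.2)],200)])
E
```

```text
213 holes [[4.2, 73.9], [4.0, -72.3]]
215 holes [[3.0, 72.5], [2.8, -73.1]]
217 holes [[1.9, 71.1], [1.6, -74.0]]
219 holes [[0.7, 69.7], [0.5, -74.9]]
tips [[-0.9, 71.7], [-1.3, -72.7]]
```

At matching height the holes sit about 3.4 mm towards +s of the tips, and they are laterally centred. I correct that and lower gently, watching the force.

```bash
python3 -m jog '{"xyz":[[0.01,0.18,0],[0,0,0]],"angular":[[0,0,0],[0,0,0]]}' - >/dev/null; python3 jg.py -2.5 0.5 241 0;  python3 -m jog '{"xyz":[[0,0,-0.25],[0,0,-0.25],[0,0,0]],"angular":[[0,0,0],[0,0,0],[0,0,0]]}' - >/dev/null; python3 jg.py -2.5 0.5 231 0; python3 - <<'E'
from h import *
grab('side','pics/s23.png');crop('pics/s23.png','pics/s23c.png',110,210,120,90,6)
E
```

```text
TCP target [559.  228.7 222. ]
t 28.15 p [559.9 229.3 223.6] rpy [ 3.141e+00 -2.000e-03  5.300e-02] F [-0.7  0.2 -3.4] w 26.0 q [ 0.26  0.49  1.3  -0.    1.35  0.21]
dxyz units [-0.05 -0.03 -0.08]
dang units [0.   0.02 0.02]
now grasp s,l,z [-3.1, 1.5, 242.6] theta 0.0 lat tilt 0.1
TCP target [559.  228.7 212. ]
t 28.45 p [560.1 229.6 213.2] rpy [ 3.141e+00 -3.000e-03  5.400e-02] F [ 0.2  0.7 -3.1] w 25.7 q [ 0.26  0.5   1.31 -0.    1.33  0.21]
dxyz units [-0.05 -0.05 -0.06]
dang units [0.   0.02 0.02]
now grasp s,l,z [-3.3, 1.6, 232.2] theta 0.0 lat tilt 0.1
```

View pics/s23c.png

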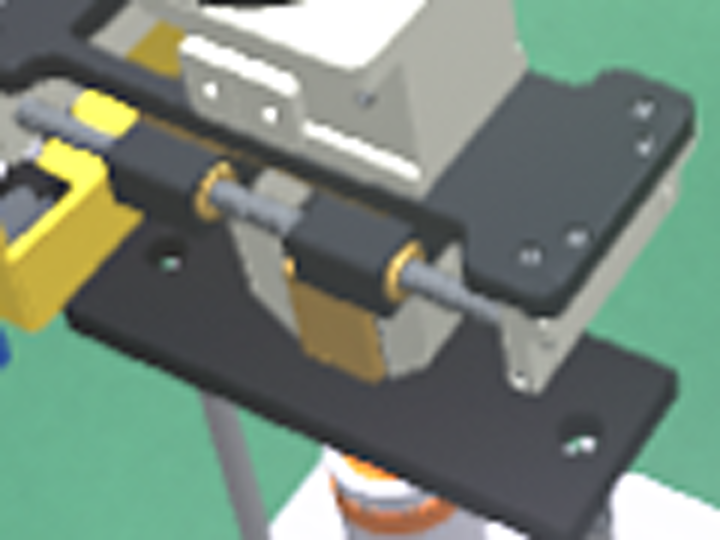

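Bright pillar tips show inside both holes, at (170,263) and (580,440) in the crop. I continue down in small steps.

```bash
for i in 1; do python3 -m jog '{"xyz":[[0,0,-0.2],[0,0,-0.2],[0,0,0]],"angular":[[0,0,0],[0,0,0],[0,0,0]]}' - >/dev/null; python3 jg.py -2.5 0.5 221 0; done; python3 - <<'E'
from h import *
grab('side','pics/s24.png');crop('pics/s24.png','pics/s24c.png',115,235,110,70,7)
E
```

```text
TCP target [559.  228.7 202. ]
t 28.8 p [560.4 228.7 205.3] rpy [ 3.14  -0.004  0.054] F [ 0.6 -1.3 -3.7] w 26.0 q [ 0.26  0.5   1.33 -0.    1.31  0.21]
dxyz units [-0.07  0.   -0.17]
dang units [0.02 0.03 0.02]
now grasp s,l,z [-2.4, 1.9, 224.3] theta 0.1 lat tilt 0.2
```

View pics/s24c.png

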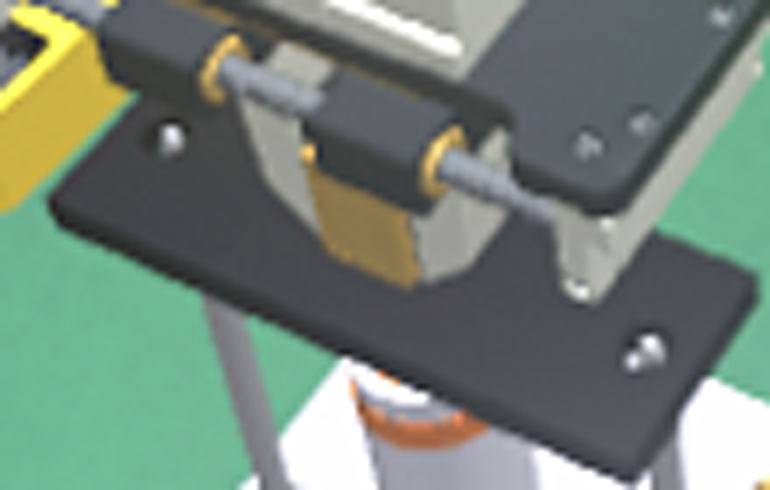

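The tips sit about 1.5–2 mm off-centre in the holes. I nudge the plate −1.3 mm in x and −1.5 mm in y, and continue.

```bash
python3 -m jog '{"xyz":[[-0.07,-0.08,0],[0,0,0]],"angular":[[0.01,0.03,0.02],[0,0,0]]}' - >/dev/null; python3 jg.py -1 0.5 224 0;  python3 -m jog '{"xyz":[[0,0,-0.15],[0,0,-0.15],[0,0,0]],"angular":[[0,0,0],[0,0,0],[0,0,0]]}' - >/dev/null; python3 jg.py -1 0.5 218 0; python3 - <<'E'
from h import *
grab('side','pics/s25.png');crop('pics/s25.png','pics/s25c.png',115,235,110,70,7)
E
```

```text
TCP target [559.  227.2 205. ]
t 29.05 p [558.9 227.6 205.4] rpy [-3.141 -0.     0.056] F [-0.4  0.5 -3.9] w 25.8 q [0.26 0.5  1.33 0.   1.31 0.2 ]
dxyz units [ 0.01 -0.02 -0.02]
dang units [-0.01  0.   -0.  ]
now grasp s,l,z [-1.3, 0.4, 224.4] theta -0.0 lat tilt 0.0
TCP target [559.  227.2 199. ]
t 29.35 p [559.5 227.7 199.3] rpy [-3.141e+00 -2.000e-03  5.600e-02] F [ 0.2  0.1 -4.2] w 26.1 q [0.26 0.51 1.34 0.   1.29 0.2 ]
dxyz units [-0.02 -0.02 -0.01]
dang units [-0.01  0.02  0.  ]
now grasp s,l,z [-1.4, 0.9, 218.3] theta -0.1 lat tilt 0.1
```

View pics/s25c.png

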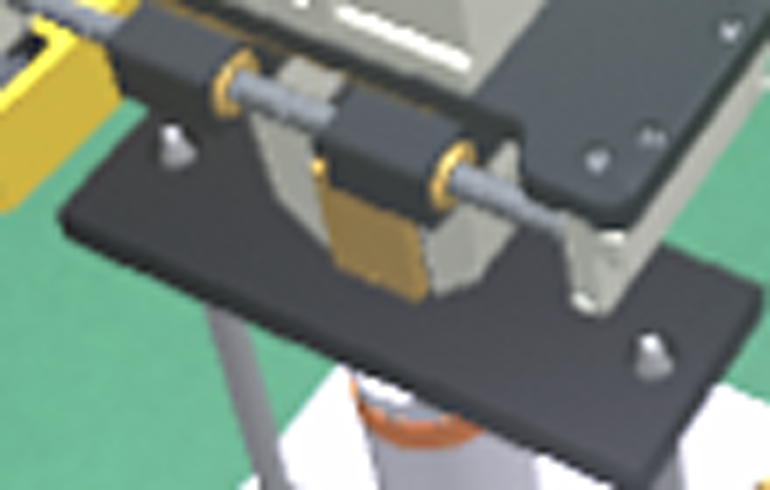

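Both tips now protrude through the holes with no side force. I go further down with force checks.

```bash
for i in 1 2 3; do python3 -m jog '{"xyz":[[0,0,-0.15],[0,0,-0.1]],"angular":[[0,0,0],[0,0,0]]}' - >/dev/null; python3 st.py; done
```

```text
t 29.6 p [559.6 227.7 194.4] rpy [-3.14e+00 -3.00e-03  5.60e-02] F [-0.1 -0.5 -2.3] w 26.0 q [0.26 0.51 1.35 0.   1.28 0.2 ]
t 29.8 p [559.6 227.7 188.9] rpy [-3.14e+00 -3.00e-03  5.60e-02] F [ 0.9 -0.9 -3.5] w 26.1 q [0.26 0.52 1.35 0.   1.27 0.2 ]
t 30.0 p [559.6 227.7 183.4] rpy [-3.141e+00 -3.000e-03  5.600e-02] F [ 0.5 -0.1 -3.5] w 25.6 q [0.26 0.52 1.36 0.   1.26 0.2 ]
```

```bash
for i in 1 2 3 ; do python3 -m jog '{"xyz":[[0,0,-0.1],[0,0,0]],"angular":[[0,0,0],[0,0,0]]}' - >/dev/null; python3 st.py|cut -c1-110; done
```

```text
t 30.2 p [559.5 227.6 180.8] rpy [-3.141e+00 -2.000e-03  5.600e-02] F [ 0.9 -1.2 -4.4] w 26.4 q [0.26 0.52 1.3
t 30.4 p [559.5 227.6 178.6] rpy [-3.141e+00 -2.000e-03  5.600e-02] F [ 0.8 -1.2 -3.9] w 26.1 q [0.26 0.52 1.3
t 30.6 p [559.5 227.7 176.5] rpy [-3.141e+00 -2.000e-03  5.600e-02] F [ 0.8 -1.9 -4. ] w 26.0 q [0.26 0.53 1.3
```

```bash
for i in 1 2 3 ; do python3 -m jog '{"xyz":[[0,0,-0.08],[0,0,0]],"angular":[[0,0,0],[0,0,0]]}' - >/dev/null; python3 st.py|cut -c1-110; done; python3 - <<'E'
from h import *
grab('side','pics/s26.png');crop('pics/s26.png','pics/s26c.png',115,235,110,90,7)
E
```

```text
t 30.8 p [559.6 227.7 174.8] rpy [-3.141e+00 -2.000e-03  5.600e-02] F [ 0.5 -0.4 -3.5] w 25.9 q [0.26 0.53 1.3
t 31.0 p [559.7 227.8 173.4] rpy [-3.14e+00 -3.00e-03  5.60e-02] F [ 0.1 -0.3 -4. ] w 25.3 q [0.26 0.53 1.38 0
t 31.2 p [560.  227.9 173.6] rpy [-3.14  -0.005  0.056] F [ 0.3 -1.6 -4.3] w 25.6 q [0.26 0.53 1.38 0.   1.23
```

View pics/s26c.png

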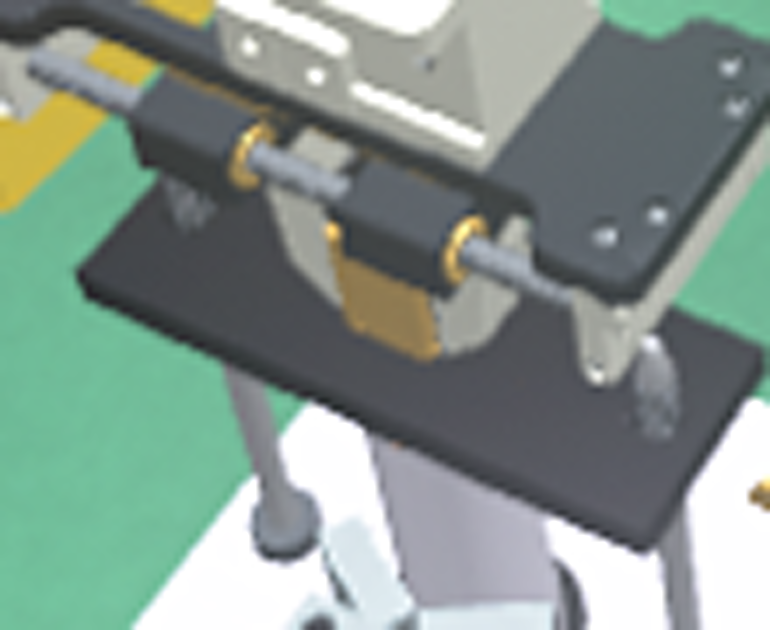

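```bash
for i in 1 2 3 ; do python3 -m jog '{"xyz":[[0,0,-0.1],[0,0,0]],"angular":[[0,0.02,0],[0,0,0]]}' - >/dev/null; python3 st.py|cut -c1-110; done
```

```text
t 31.45 p [560.3 228.  173.6] rpy [-3.14  -0.005  0.056] F [-0.2 -0.9 -4.4] w 26.2 q [0.26 0.53 1.38 0.   1.23
t 31.65 p [560.4 227.9 173.4] rpy [-3.139 -0.004  0.056] F [-0.1 -1.1 -2.9] w 26.1 q [0.26 0.53 1.38 0.   1.23
t 31.85 p [560.6 227.9 173.3] rpy [-3.139e+00 -3.000e-03  5.600e-02] F [-0.3 -0.8 -4.4] w 25.9 q [0.26 0.53 1.
```

```bash
python3 -m jog '{"xyz":[[0,0,-0.15]],"angular":[[0,0,0]]}' - ; python3 -m jog '{"xyz":[[0,0,0]],"angular":[[0,0,0]]}' - ; python3 - <<'E'
from h import *
grab('top','pics/t27.png');crop('pics/t27.png','pics/t27c.png',80,130,130,120,6)
E
```

```text
time: 31.95
tool_pos: [560.8, 228.0, 173.1]
tcp_rot: [-3.139, -0.005, 0.056]
contact_force: [-11.1, -3.7, 33.8]
grip_width: 26.3
time: 32.05
tool_pos: [560.7, 227.8, 173.6]
tcp_rot: [-3.139, -0.006, 0.056]
contact_force: [-0.6, -1.5, -3.2]
grip_width: 25.9
```

View pics/t27c.png

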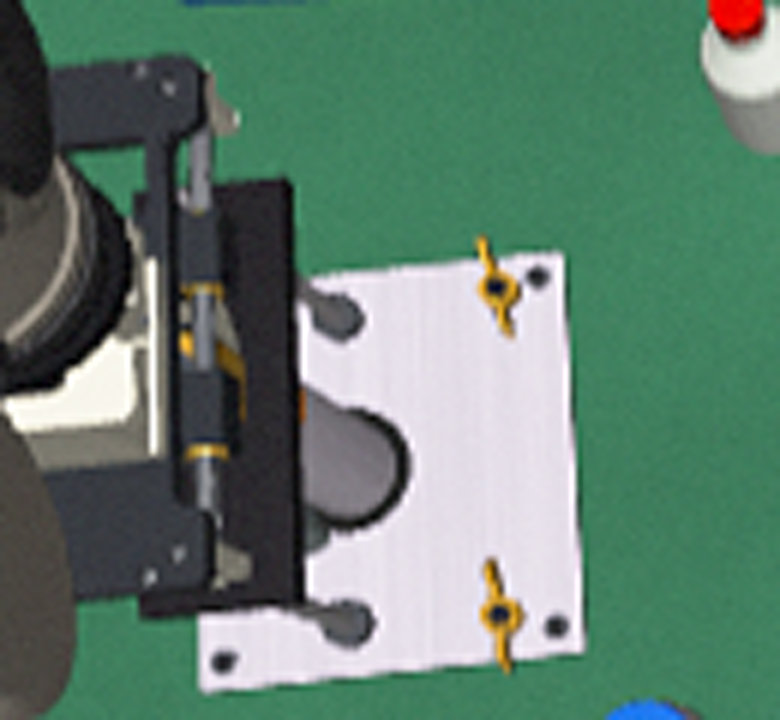

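The push test reads +34 N, so the plate rests on the tube at TCP z ≈ 173.5, close to the expected 175. I release and check.

```bash
python3 -m jog '{"xyz":[[0,0,0],[0,0,0],[0,0,0],[0,0,0]],"angular":[[0,0,0],[0,0,0],[0,0,0],[0,0,0]]}' -0.1 >/dev/null; python3 st.py; python3 -m jog '{"xyz":[[0,0,0.4],[0,0,0.6],[0,0,0.8],[0,0,0.9],[0,0,0.9],[0,-0.5,0.9],[0,-0.9,0.5],[0,-0.9,0],[0,-0.9,0],[0,-0.9,0]],"angular":[[0,0,0],[0,0,0],[0,0,0],[0,0,0],[0,0,0],[0,0,0],[0,0,0],[0,0,0],[0,0,0],[0,0,0]]}' - >/dev/null; python3 -m jog '{"xyz":[[0,-1,0],[0,-1,0],[0,-1,0],[0,-1,0],[0,-1,0],[0,-1,0],[0,-1,0],[0,0,0]],"angular":[[0,0,0],[0,0,0],[0,0,0],[0,0,0],[0,0,0],[0,0,0],[0,0,0],[0,0,0]]}' - >/dev/null; python3 st.py;  python3 - <<'E'
from h import *
grab('side','pics/s28.png');crop('pics/s28.png','pics/s28c.png',110,210,140,150,5)
grab('top','pics/t28.png');crop('pics/t28.png','pics/t28c.png',80,130,130,120,6)
E
```

```text
t 32.5 p [561.3 228.7 172. ] rpy [-3.137 -0.006  0.056] F [1.5 1.  0.6] w 49.9 q [0.26 0.53 1.38 0.   1.23 0.2 ]
t 34.3 p [558.9 -10.8 288.6] rpy [-3.139 -0.017  0.053] F [-0.1 -0.2 -0.5] w 50.4 q [-0.16  0.36  1.33  0.01  1.44 -0.21]
```

View pics/s28c.png

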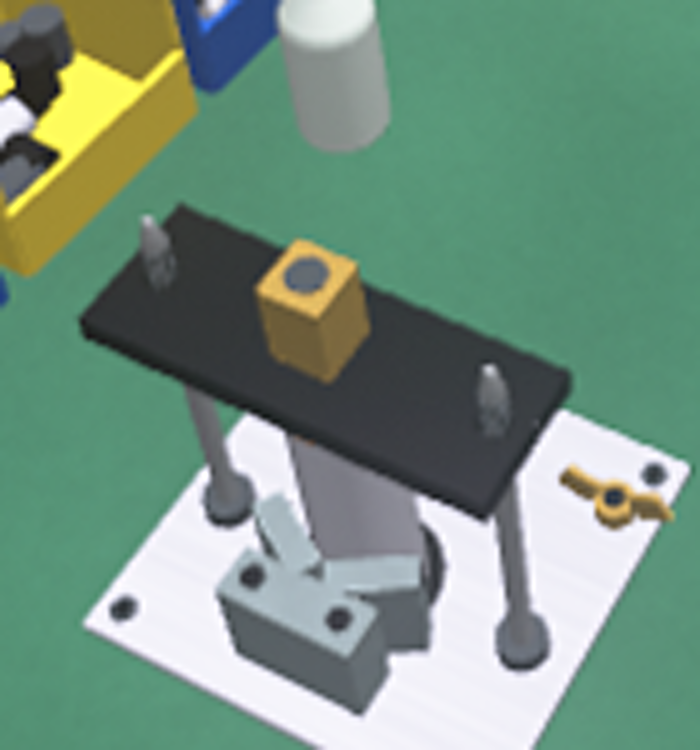

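View pics/t28c.png

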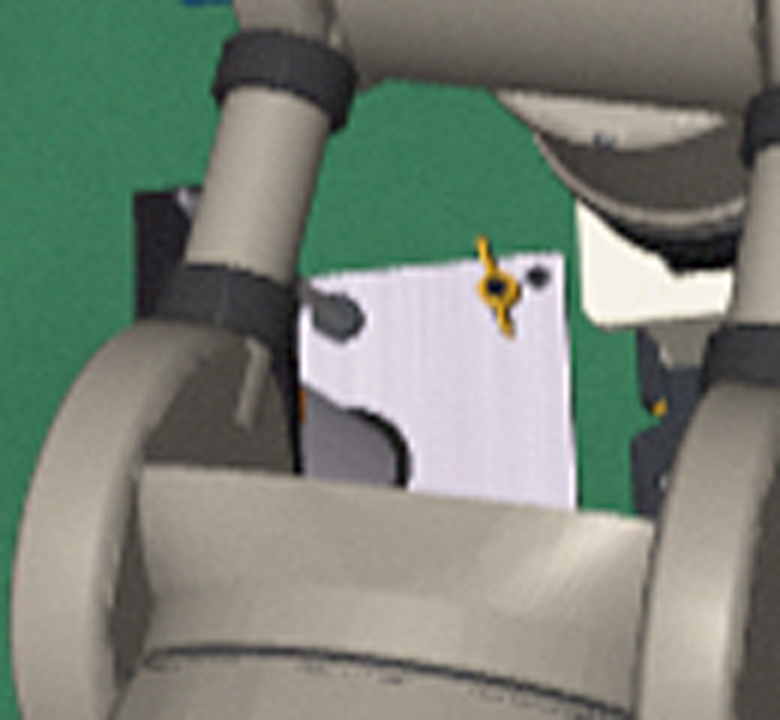

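The plate looks level, with both pillars through it and the brass block up. I verify the height and tilt by fitting the plate in the side view.

```bash
python3 - <<'E'
from jg import *
J=np.array([*O,0])
im=cv2.imread('pics/s28.png')[210:360,110:250];im=cv2.resize(im,None,fx=5,fy=5,interpolation=cv2.INTER_CUBIC)
P=lambda q:((proj('side',np.array([J+a*X+b*YY+c*Z for a,b,c in q]))-[110,210]+.5)*5).astype(int)
for z,col in ((170,(0,0,255)),(158,(0,255,0))): cv2.polylines(im,[P([(30,86,z),(30,-86,z),(-30,-86,z),(-30,86,z)])],True,col,1)
cv2.polylines(im,[P([(13,13,210),(13,-13,210),(-13,-13,210),(-13,13,210)])],True,(255,0,0),1)
cv2.imwrite('pics/ov28.png',im)
E
```

```text
(no output)
```

View pics/ov28.png

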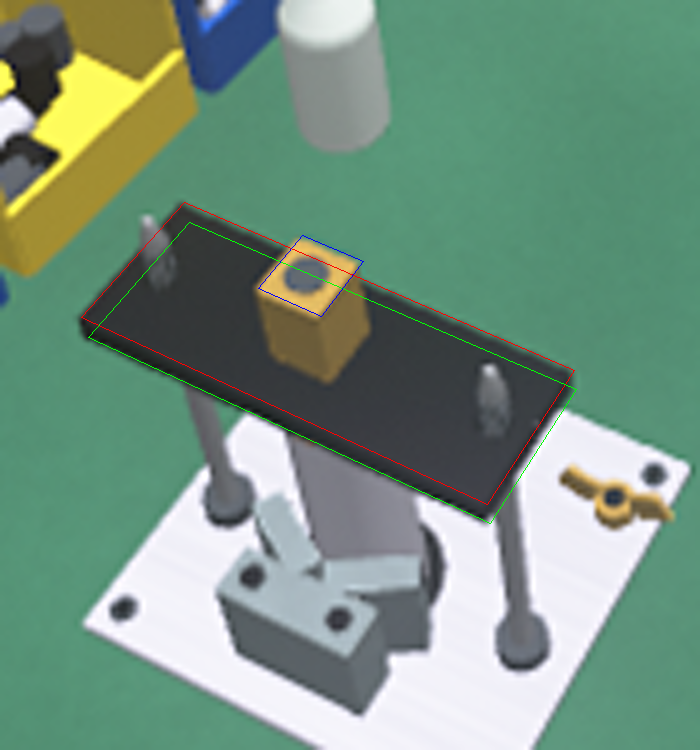

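View pics/s28.png

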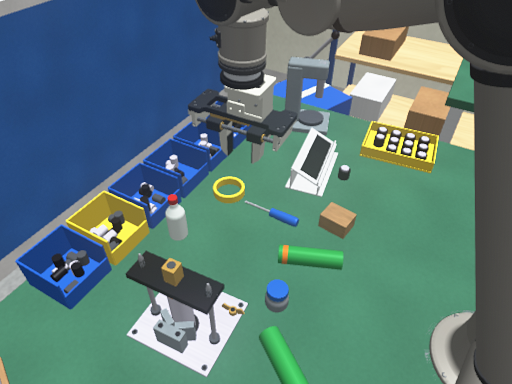

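The plate outline matches a flush plate (top at 170 mm, underside at 158 mm) within about a pixel on all sides. The surrounding items sit where they started and the arm is clear, so I hand in.

```bash
python3 -c "
from plant import bot
print(bot.close_job())"
```

```text
the job is handed in; nothing more can be done
None
```

The job is handed in at about 34 s. The tube stands upright in the V on the seal pad, orange band up, and the seal plate rests on it over both pillars with the brass block up.

**What I did**
- **Butting:** I laid the tube on the jig with its foot against the V-stop; the contact force reached 34 N.
- **Tipping:** I tipped the tube up by the banded end with its foot on the base in the V. Partway up, the rim met the finger blocks, so I let go with the tube leaning about 14° and regripped with the tool tilted further. It stayed put, and I finished standing it.
- **Plate:** I took the plate from the stand, lowered it over both pillars and let go once it was resting on the tube. The check press gave 34 N.

**Last checks**
- **Tube:** the rim was within about 1 px of the upright outline in both fixed views before the plate went on.
- **Plate:** its outline matches a flush plate within about 1 px in the side view, with both pillar tips showing through. Both fits rest on a calibration good to about 2 mm.
- **Other items:** those in view look unmoved. The last side view hides one wing nut behind the plate and the last top view hides the other behind the arm. Each looks undisturbed in the view where it shows.
- **One disagreement:** the tool came to rest about 1.5 mm below the height I expected. I put that down to grip-depth error.

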